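Close the connection box and drive its thumb screws

ROBOT

A 7-joint arm with a two-finger parallel gripper is mounted at the origin on a cart in front of the work surface, level with it; the furniture and walls round the work are solid. World frame = base frame: x ahead of the robot, y to its left, z up, the work surface at z = 0. Lengths are in m, angles in rad, forces in N, time in s.
With the tool pointing down it reaches from about 0.4 to 0.85 m from the base axis. Payload 4.5 kg.
Tool frame: the origin (TCP) lies at the very end of the fingers, on their centre line; the grasp point (between the pads) lies 19 mm behind it (r.grip_point_offset is the distance from the TCP to the grasp point, in m); z points along the fingers, y is the line along which they close (so a half turn about z gives the same grasp; the last joint's range is limited). The gripper opens to 88 mm and grips with 3 to 60 N. Pads are 18 mm wide; open, the fingers measure 123 mm over their backs; the gripper's body (75 mm by 187 mm) begins 45 mm behind the grasp point.
Start: joints at [1.365, 0.689, -0.195, 1.565, 0.157, 0.902, -0.215], TCP at [0.148, -0.607, 0.239] pointing down, gripper open.
Joint ranges: [-3.01, 3.01], [-0.46, 2.08], [-1.47, 1.51], [0.13, 2.56], [-1, 4.14], [0.04, 2.09], [-2.66, 2.66]. Speed limits (rad/s): [2.57, 2.57, 3.14, 3.14, 3.14, 3.14, 3.14].

INTERFACE

Orientations are given as a unit quaternion [x, y, z, w].
In Python, from plant import r gives the robot as it stands.
- The arm moves only by the tool carry_out, never from a script. Its argument "rows" is a list of rows, each a list of 3 entries, a list of its own where there are three numbers: the shift along the tool's x, y, z in cm, then the turn, a rotation vector about the tool's x, y, z in degrees, then the closure, from 0 (fully open) to 1 (shut). A call has 1 to 12 rows; each row is the pose to reach, as a shift and turn from the pose commanded when the call began, along the tool's axes at that moment; what a row does not reach only later rows make up. A row lasts 1/10 s, in which the tool goes at most 50 mm and 8.59 degrees, less where a joint would pass 70% of its speed; a pose out of reach is approached as far as the arm can. A call with a gripper value outside its range is refused whole. The fingers move at their own pace and stop on an object; "newtons" is the grip in N (left out, the last holds). Time passes only in rows, so rows that repeat a pose let the fingers close. It gives the time, the measured TCP pose, the force, the opening and the grip force at its end, in the units of the state.
- r.get_state(): the state, without advancing time (a new reading comes with each control period).
- r.snapshot(name): name is "side" or "top" or "wrist"; returns a dict with "image" (384x512x3 uint8, red, green, blue), "fx", "fy", "cx", "cy" (pixels), "pose" (4x4, takes a point from camera to world coordinates). Camera axes: x right, y up, looking along -z (the intrinsics and any distortion apply to the point x, -y, -z); pixel columns grow to the right and rows downward; lengths in m; the calibration is good to about 2 mm. A picture is of the moment at which its call begins. There is no depth.
- r.finish_job(): hands the job in; it is judged then, once.
The state is a dict: "clock": time; "q": joint angles; "qd": joint speeds; "joint_torque": joint torques, N m; "tool_pos": TCP position; "eef_rot": TCP orientation; "contact_force": force on the tool from outside, world axes, zero at the start; "moment": the same for the moment, N m; "opening": opening from 0.0 (shut) to 1.0 (fully open); "finger_force": force on a finger pad.
Only numpy, scipy, OpenCV 4.12 (cv2) and the standard library are available. Lean on these libraries where they do the work, as an engineer would, in place of code of your own. Each camera call takes 0.05 s, during which the arm holds its last target. There are 200 camera calls.

TASK

Close the connection box: lay the blue cover on it by its handle and press it down corner by corner until all four clips have clicked over its edges. Then drive every self-tapping thumb screw that stands round the box: push it down firmly while turning it clockwise so that its thread bites (forced round without being pressed in, it would strip), and go on until it is home with its steel tab over the cover, facing the white mark. Do not knock over or push away the beaker or the jar.

Things in the scene. Friction and masses are not known exactly. Their poses are not given: they have to be found in the camera images.
- base: Fixed connection box: aluminium plate 138 x 236 x 8 mm with an open white box (rim 80 x 146 mm, its top 30 mm above the worktop). Origin: under the middle of the rim, on the worktop, z up, y along the long side. White flared end guides 49 mm high at y = +-81, x = +-29 mm leave the cover 3.8 mm at each end. Springy white clips 10 mm wide at x = +-44, y = +-69 mm, tips 47 mm above the worktop, snap over the cover's long edges and lean 2 mm over them.
- cover: Loose blue cover plate 84 x 150 x 4 mm, 0.16 kg. Origin: centre of its underside, y along the long side. Rib handle in the middle, 14 mm wide (x), 60 mm long (y), its top 22 mm above the underside. White marks on top near the middle of each edge. Laid on the clips its underside is about 40 mm above the worktop, clicked home 30 mm. Half a turn makes no difference.
- corner_a (a point): Underside of the cover near a corner, x, y = -36, -69 mm in the cover's frame; 30 mm above the underside of the box when home. About 10 N straight down on the cover's top, beside and not on its clip (-28, -48 mm) clicks this corner home; the screws stand up to 84 mm high beside it.
- corner_b (a point): Underside of the cover near a corner, x, y = 36, -69 mm in the cover's frame; 30 mm above the underside of the box when home. About 10 N straight down on the cover's top, beside and not on its clip (28, -48 mm) clicks this corner home; the screws stand up to 84 mm high beside it.
- corner_c (a point): Underside of the cover near a corner, x, y = -36, 69 mm in the cover's frame; 30 mm above the underside of the box when home. About 10 N straight down on the cover's top, beside and not on its clip (-28, 48 mm) clicks this corner home; the screws stand up to 84 mm high beside it.
- corner_d (a point): Underside of the cover near a corner, x, y = 36, 69 mm in the cover's frame; 30 mm above the underside of the box when home. About 10 N straight down on the cover's top, beside and not on its clip (28, 48 mm) clicks this corner home; the screws stand up to 84 mm high beside it.
- post_a: Grey screw post 24 mm high, 0.6 kg, its square foot (34 mm) held in a pocket of the plate at x, y = 0, -94 mm in the box's frame (middle of the right (-y) end), holding one thumb screw; may be absent. Origin: centre of its foot, 8 mm above the worktop; its +y axis points to the middle of the cover.
- grip_a (a point): Centre of the orange grip bar of the screw in post a, on the screw's axis, 65 mm above the worktop before driving. The bar is 36 mm long, 12 mm wide, 36 mm high. At turn 0 it lies along the post's x axis.
- turn_a (a joint): Turn of the screw in post a, rad, clockwise from above. At 0 its steel tab (below the bar, 29 mm from the axis to its end, white line) points away from the cover (post -y), at 3.14 over the cover at the white mark (post +y); stop at 3.26. Starts at -0.9 to -0.1. Free up to about 0.7; there it is blocked unless pressed 5 mm down or more while turning (forced, it strips); from 1.7 on the thread holds it down when let go.
- depth_a (a joint): How far the screw in post a is down, m: 0 standing up, pushed up by a spring (4.5 N at 0, 0.9 N more per mm); 0.007 to 0.008 when home; it bottoms at 0.0095.
- post_b: Grey screw post 24 mm high, 0.6 kg, its square foot (34 mm) held in a pocket of the plate at x, y = 0, 94 mm in the box's frame (middle of the left (+y) end), holding one thumb screw; may be absent. Origin: centre of its foot, 8 mm above the worktop; its +y axis points to the middle of the cover.
- grip_b (a point): Centre of the orange grip bar of the screw in post b, on the screw's axis, 65 mm above the worktop before driving. The bar is 36 mm long, 12 mm wide, 36 mm high. At turn 0 it lies along the post's x axis.
- turn_b (a joint): Turn of the screw in post b, rad, clockwise from above. At 0 its steel tab (below the bar, 29 mm from the axis to its end, white line) points away from the cover (post -y), at 3.14 over the cover at the white mark (post +y); stop at 3.26. Starts at -0.9 to -0.1. Free up to about 0.7; there it is blocked unless pressed 5 mm down or more while turning (forced, it strips); from 1.7 on the thread holds it down when let go.
- depth_b (a joint): How far the screw in post b is down, m: 0 standing up, pushed up by a spring (4.5 N at 0, 0.9 N more per mm); 0.007 to 0.008 when home; it bottoms at 0.0095.
- post_c: Grey screw post 24 mm high, 0.6 kg, its square foot (34 mm) held in a pocket of the plate at x, y = -61, 0 mm in the box's frame (middle of the near (-x) side), holding one thumb screw; may be absent. Origin: centre of its foot, 8 mm above the worktop; its +y axis points to the middle of the cover.
- grip_c (a point): Centre of the orange grip bar of the screw in post c, on the screw's axis, 65 mm above the worktop before driving. The bar is 36 mm long, 12 mm wide, 36 mm high. At turn 0 it lies along the post's x axis.
- turn_c (a joint): Turn of the screw in post c, rad, clockwise from above. At 0 its steel tab (below the bar, 29 mm from the axis to its end, white line) points away from the cover (post -y), at 3.14 over the cover at the white mark (post +y); stop at 3.26. Starts at -0.9 to -0.1. Free up to about 0.7; there it is blocked unless pressed 5 mm down or more while turning (forced, it strips); from 1.7 on the thread holds it down when let go.
- depth_c (a joint): How far the screw in post c is down, m: 0 standing up, pushed up by a spring (4.5 N at 0, 0.9 N more per mm); 0.007 to 0.008 when home; it bottoms at 0.0095.
- beaker: Glass beaker 52 mm across, 70 mm high, standing on the right, bystander. Origin: centre of its underside.
- jar: Small jar 42 mm across, 57 mm high, with a black lid, standing on the right, bystander. Origin: centre of its underside.
Mind the look-alikes: they are no part of the job. Leave any purple look-alike of the post_c alone.

How it is judged:
By the outcome, as a careful person would: the job done as asked, in the order asked, and still so for the second after the job is handed in, with the robot touching nothing.
Of post_a, post_b, post_c only 2 to 3 are there at a start; the rules pass over those that are not, and their reading is None.
At some moment in a run one of cover may be knocked a few centimetres aside while the robot is not near it.
Once in a run the grip may slacken for a moment while it holds something.
It also fails if it takes over 208 s, if anything falls off the work surface, if the arm or the gripper's body presses on something with over 40 N, if the wrist force passes 120 N, or if a joint passes its speed limit or range.

## Working session

There is one attempt and no reset: what is moved stays moved. The work goes in short steps, Python scripts to look and compute and a tool call to move; the robot and the scene stay as the last step left them, time stands still between calls to the robot, and variables do not carry over. Pictures are saved under pics/ and viewed, at most 14 in all, crops included, and the job is handed in when it is done.

Besides the shell and the picture viewer there is one more tool, called by a JSON object that holds its "method" and its "body". carry_out: Moves the arm, as the interface text tells. Its arguments: {"type":"object","properties":{"rows":{"type":"array"},"newtons":{"type":"number"}},"required":["rows"]}

```bash
mkdir -p pics; ls
python3 - <<'E'
from plant import r
import cv2,pickle
s=r.get_state(); print(s)
for n in("top","side"):
    d=r.snapshot(n); pickle.dump(d,open(f"pics/{n}0.pkl","wb"))
    print(n,{k:d[k] for k in d if k!="image"})
    cv2.imwrite(f"pics/{n}0.png",cv2.resize(d["image"][:,:,::-1],(800,600),interpolation=cv2.INTER_CUBIC))
E
```

```text
pics
{'clock': 0.0, 'q': array([ 1.3648151 ,  0.68998487, -0.19453024,  1.56629478,  0.15729404,
        0.90247042, -0.21510181]), 'qd': array([ 0.00039861, -0.00045843, -0.00123777,  0.00019598, -0.00022029,
        0.00193672, -0.00081081]), 'joint_torque': array([-6.64208869e-05, -5.27555251e+01, -1.26668092e+00, -1.53428149e+01,
       -5.25680243e-02,  6.51127542e-03,  1.69577279e-04]), 'tool_pos': array([ 0.14825383, -0.60654475,  0.23792299]), 'eef_rot': array([ 9.92816231e-01,  1.19645942e-01, -1.58670397e-04, -8.68654417e-04]), 'contact_force': array([ 0.77028157, -0.93804384, -0.31605281]), 'moment': array([-0.00802798, -0.05754968, -0.03767808]), 'finger_force': 0.0, 'opening': 1.002751566969331}
top {'fx': 461.99387694353373, 'fy': 461.99387694353373, 'cx': 250.12325853784125, 'cy': 202.5946307086916, 'pose': array([[-1.33330467e-02,  9.94109326e-01, -1.07558720e-01,
         3.17241083e-01],
       [-9.99910757e-01, -1.33462184e-02,  5.97409916e-04,
         6.16354415e-02],
       [-8.41611402e-04,  1.07557087e-01,  9.94198554e-01,
         1.58076314e+00],
       [ 0.00000000e+00,  0.00000000e+00,  0.00000000e+00,
         1.00000000e+00]])}
side {'fx': 433.6536750708058, 'fy': 433.6536750708058, 'cx': 250.74355430095272, 'cy': 187.80398645299854, 'pose': array([[ 0.96792181,  0.11057543, -0.22561127,  0.19648573],
       [-0.25034811,  0.34836656, -0.90330868, -1.01347458],
       [-0.02128833,  0.93081352,  0.36487394,  0.50277662],
       [ 0.        ,  0.        ,  0.        ,  1.        ]])}
```

View pics/top0.png

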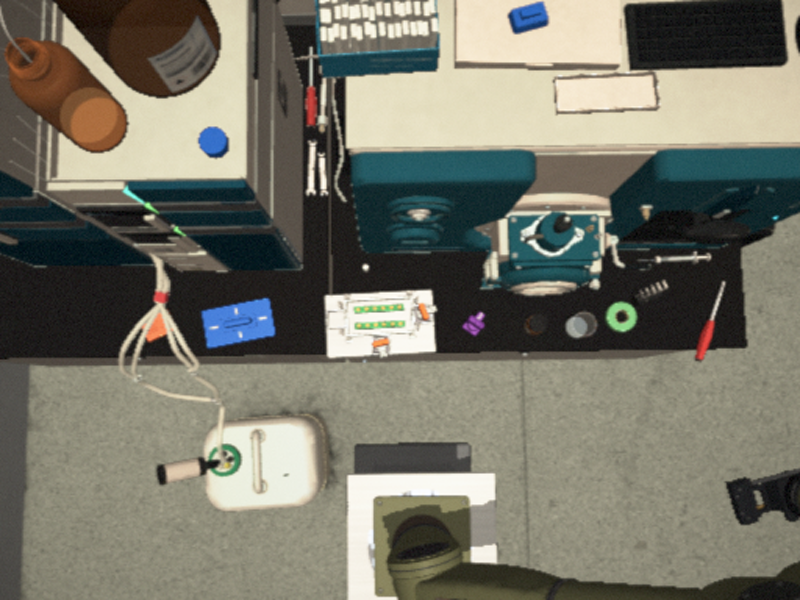

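View pics/side0.png

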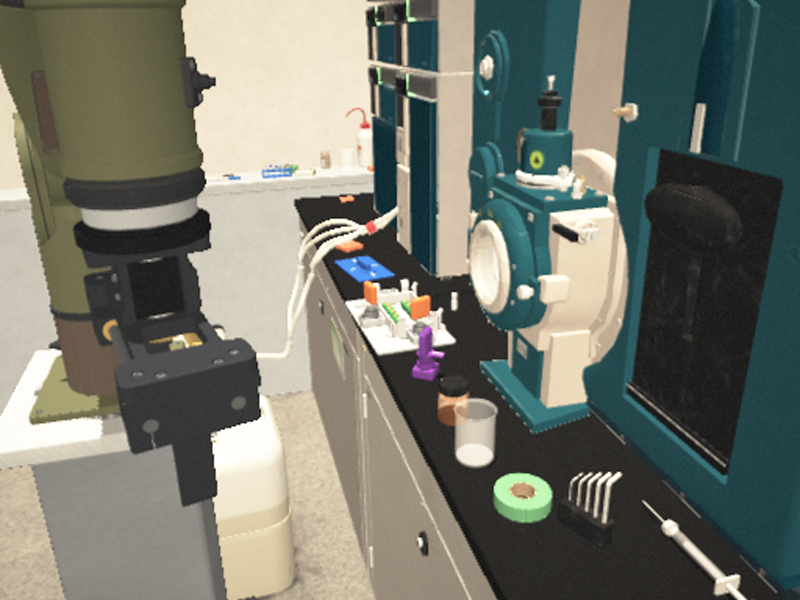

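The top view shows the box at about (380,323), the cover at (238,322), screw a on its right end (423,312) and screw c on its near side (380,344). Post b is absent. The purple look-alike is at (475,322), the jar at (537,323) and the beaker at (580,324).

```bash
cat > h.py <<'E'
import numpy as np, cv2, pickle
from scipy.spatial.transform import Rotation as R
def w(d,uv,z):
    """pixels -> world points on plane z"""
    uv=np.atleast_2d(uv).astype(float); P=d["pose"]
    c=np.c_[(uv[:,0]-d["cx"])/d["fx"],-(uv[:,1]-d["cy"])/d["fy"],-np.ones(len(uv))]@P[:3,:3].T
    return P[:3,3]+c*((z-P[2,3])/c[:,2])[:,None]
def px(d,X):
    c=(np.atleast_2d(X)-d["pose"][:3,3])@d["pose"][:3,:3]
    return np.c_[d["cx"]+d["fx"]*c[:,0]/-c[:,2], d["cy"]-d["fy"]*c[:,1]/-c[:,2]]
def big(m,lo=0):
    n,l,s,c=cv2.connectedComponentsWithStats(m.astype(np.uint8))
    return [(l==i) for i in sorted(range(1,n),key=lambda i:-s[i,4]) if s[i,4]>lo]
def rect(d,mask,z):
    """min-area rectangle on plane z: centre, sizes, yaw of long side"""
    v,u=np.nonzero(mask); p=w(d,np.c_[u,v],z)[:,:2]
    b=cv2.boxPoints(cv2.minAreaRect((p*1000).astype(np.float32)))/1000
    e=[b[1]-b[0],b[2]-b[1]]; e.sort(key=np.linalg.norm)
    return b.mean(0),np.linalg.norm(e[1]),np.linalg.norm(e[0]),np.degrees(np.arctan2(e[1][1],e[1][0]))%180
def hsv(d): return cv2.cvtColor(d["image"],cv2.COLOR_RGB2HSV).astype(int)
def tool():
    from plant import r
    s=r.get_state(); M=R.from_quat(s["eef_rot"]).as_matrix()
    return s,M
def yaw(M): return np.degrees(np.arctan2(M[1,1],M[0,1]))  # direction of tool y (closing)
def delta(X,yw=None):
    """shift in tool axes (cm), tool-z turn (deg) to bring TCP to X, closing line to yaw yw"""
    s,M=tool(); d=M.T@(np.array(X)-s["tool_pos"])*100
    t=None if yw is None else (-(yw-yaw(M))+90)%180-90
    print("shift cm",d.round(2),"turn z",t,"tcp",s["tool_pos"].round(4),"yaw",round(yaw(M),2),"F",s["contact_force"].round(1),"t",round(s["clock"],2),"zax",M[:,2].round(4),"q7",s["q"][6].round(2),"open",round(s["opening"],3))
E
python3 - <<'E'
from h import *
d=pickle.load(open("pics/top0.pkl","rb")); H=hsv(d)
roi=np.zeros(H.shape[:2],bool); roi[180:240,100:300]=1
blue=big(roi&(abs(H[...,0]-110)<12)&(H[...,1]>120)&(H[...,2]>80))[0]; print("cover",rect(d,blue,0.004),blue.sum())
for z in(0.008,):
  wh=big(roi&(H[...,1]<60)&(H[...,2]>120),300)
  m=cv2.morphologyEx(wh[0].astype(np.uint8),cv2.MORPH_CLOSE,np.ones((7,7)))
  print("plate",rect(d,m,z),[x.sum() for x in wh])
for o in big(roi&(H[...,0]<14)&(H[...,1]>140)&(H[...,2]>120),8): print("or",rect(d,o,0.083),o.sum())
pu=big((abs(H[...,0]-145)<12)&(H[...,1]>100)&(H[...,2]>60),8)[0];print("purple",rect(d,pu,.03))
c=d["image"][175:240,120:300,::-1]
cv2.imwrite("pics/c0.png",cv2.resize(c,None,fx=4.4,fy=4.4,interpolation=cv2.INTER_CUBIC))
s,M=tool();print(M)
E
```

```text
cover (array([0.4798215 , 0.39709312], dtype=float32), np.float32(0.15326618), np.float32(0.0883348), np.float32(100.30301)) 1092
plate (array([0.47166383, 0.08252579], dtype=float32), np.float32(0.24445145), np.float32(0.14295022), np.float32(92.50995)) [np.int64(2489), np.int64(1844)]
or (array([0.46501696, 0.54176927], dtype=float32), np.float32(0.045707617), np.float32(0.016275033), np.float32(1.2381419)) 66
or (array([0.5272956 , 0.54144835], dtype=float32), np.float32(0.020253863), np.float32(0.019636473), np.float32(1.1582917)) 39
or (array([ 0.48877358, -0.00645201], dtype=float32), np.float32(0.031042574), np.float32(0.010333651), np.float32(20.689325)) 30
or (array([0.42599475, 0.0845816 ], dtype=float32), np.float32(0.028017439), np.float32(0.010217061), np.float32(100.56396)) 25
purple (array([ 0.47027782, -0.12057339], dtype=float32), np.float32(0.053639982), np.float32(0.038301025), np.float32(140.33786))
[[ 9.71375150e-01  2.37550138e-01 -5.00737818e-04]
 [ 2.37550635e-01 -9.71373935e-01  1.54076752e-03]
 [-1.20394128e-04 -1.61561387e-03 -9.99998688e-01]]
```

View pics/c0.png

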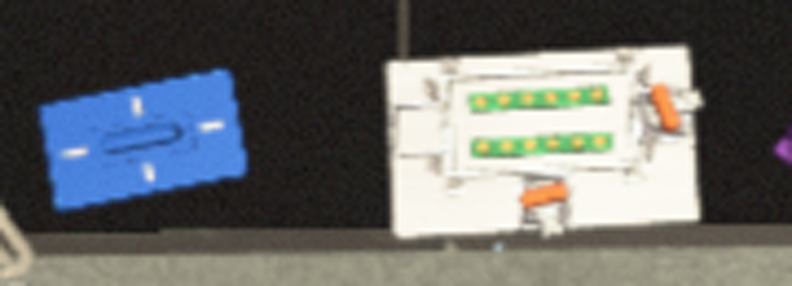

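{"method": "carry_out", "body": {"rows": [[[2.5, -2.9, -0.6], [0, 0, -4.5], 0], [[5, -5.8, -1.2], [0, 0, -9], 0], [[7.5, -8.7, -1.8], [0, 0, -13], 0], [[10, -11.5, -2.4], [0, 0, -18], 0], [[12.5, -14.5, -3], [0, 0, -22], 0], [[15, -17, -3.6], [0, 0, -27], 0], [[17.5, -20, -4.2], [0, 0, -31], 0], [[20, -23, -5], [0, 0, -36], 0], [[23, -26, -5.5], [0, 0, -40], 0], [[25.5, -28.5, -6], [0, 0, -43], 0], [[25.5, -28.5, -6], [0, 0, -43], 0]]}}

```text
clock: 1.2
tool_pos: [0.3314, -0.2656, 0.2995]
eef_rot: [0.878, 0.479, 0.001, 0.0]
contact_force: [0.2, 0.5, 0.2]
opening: 0.998
finger_force: 0.0
```

Run:
```python
from h import *
delta([0.43,0.09,0.30],10.3)
```

```text
shift cm [ 3.525e+01 -1.091e+01  1.000e-02] turn z -42.998751994144115 tcp [ 0.3314 -0.2656  0.2995] yaw -32.7 F [0.2 0.5 0.2] t 1.2 zax [ 2.7e-03  9.0e-04 -1.0e+00] q7 -0.27 open 0.998
```

{"method": "carry_out", "body": {"rows": [[[3.5, -1.1, 0], [0, 0, -4.5], 0], [[7, -2.2, 0], [0, 0, -9], 0], [[10.5, -3.3, 0], [0, 0, -13], 0], [[14, -4.4, 0], [0, 0, -18], 0], [[17.5, -5.5, 0], [0, 0, -22], 0], [[21, -6.6, 0], [0, 0, -27], 0], [[24.5, -7.7, 0], [0, 0, -31], 0], [[28, -8.8, 0], [0, 0, -36], 0], [[32, -10, 0], [0, 0, -40], 0], [[35.3, -10.9, 0], [0, 0, -43], 0], [[35.3, -10.9, 0], [0, 0, -43], 0]]}}

```text
clock: 2.3
tool_pos: [0.4323, 0.0898, 0.2989]
eef_rot: [0.642, 0.767, 0.002, -0.001]
contact_force: [0.2, -0.0, 0.2]
opening: 1.001
finger_force: 0.0
```

Run:
```python
from h import *
from plant import r
d=r.snapshot("wrist"); pickle.dump(d,open("pics/w1.pkl","wb")); print(d["pose"].round(3),d["fx"])
cv2.imwrite("pics/w1.png",cv2.resize(d["image"][:,:,::-1],(800,600),interpolation=cv2.INTER_CUBIC))
delta([0.48,0.397,0.10],10.3)
```

```text
[[ 0.985 -0.164 -0.058  0.417]
 [ 0.174  0.935  0.31   0.171]
 [ 0.004 -0.315  0.949  0.445]
 [ 0.     0.     0.     1.   ]] 316.2260467251186
shift cm [29.72 10.13 19.87] turn z -0.40222776710751873 tcp [0.4313 0.0867 0.2985] yaw 9.9 F [ 0.2 -0.2 -0.8] t 2.35 zax [-2.e-04  9.e-04 -1.e+00] q7 -0.55 open 1.0
```

View pics/w1.png

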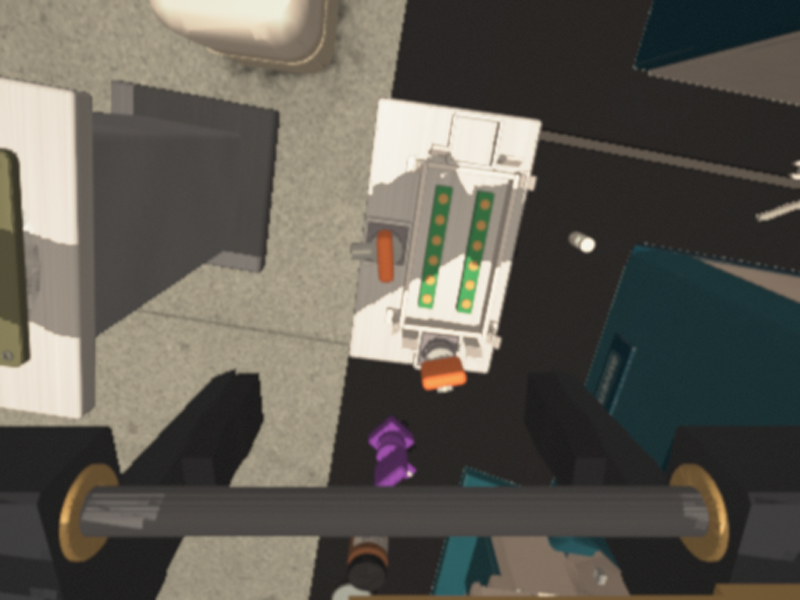

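Wrist view: the plate corners are at (380,98), (541,121), (352,357) and (488,373). Screw c's bar is at (386,256) with its tab towards the left. Screw a's bar is at (443,374), and the empty b pocket is at (473,138).

Run:
```python
from h import *
d=pickle.load(open("pics/w1.pkl","rb")); k=512/800
pl=w(d,np.array([[380,98],[541,121],[352,357],[488,373]])*k,.008)[:,:2]
print("plate corners",pl.round(4),"sizes",np.linalg.norm(pl[0]-pl[1]),np.linalg.norm(pl[0]-pl[2]),np.linalg.norm(pl[1]-pl[3]))
print("yaw",[np.degrees(np.arctan2(*v)) for v in [-(pl[0]-pl[2])*[1,-1],-(pl[1]-pl[3])*[1,-1]]],"centre",pl.mean(0))
H=hsv(d); img=d["image"]
for o in big((H[...,0]<14)&(H[...,1]>150)&(H[...,2]>110),40):
    v,u=np.nonzero(o)
    if v.mean()<260: print("orange",u.mean()/k,v.mean()/k,rect(d,o,.083),o.sum())
g=big((abs(H[...,0]-60)<20)&(H[...,1]>100)&(H[...,2]>60),60)
for o in g:
    v,u=np.nonzero(o)
    if v.mean()<230 and u.mean()<400: print("green",rect(d,o,.015))
def disp(o,y):
    T=R.from_euler('z',y,degrees=True).as_matrix()
    return lambda p:(T@np.array(p).T).T+np.r_[o,0]
im=cv2.resize(img[:,:,::-1],None,fx=3,fy=3,interpolation=cv2.INTER_CUBIC)
B=disp([.486,.0873],2.5)
def poly(p,c): cv2.polylines(im,[(px(d,B(p))*3).round().astype(int)],True,c,1)
poly([[-.04,-.073,.03],[.04,-.073,.03],[.04,.073,.03],[-.04,.073,.03]],(0,0,255))
for s in(-1,1): 
  poly([[s*.029-.003,.081,.049],[s*.029+.003,.081,.049]],(255,0,255))
  for t in(-1,1): poly([[s*.044,t*.069-.005,.047],[s*.044,t*.069+.005,.047]],(255,0,0))
for p in([0,-.094,.083],[-.061,0,.083]): cv2.circle(im,tuple((px(d,B([p]))[0]*3).round().astype(int)),4,(255,255,0),-1)
cv2.imwrite("pics/w1b.png",cv2.resize(im[150:750,620:1100],(640,800))[:, :] if 0 else im[150:750,560:1120])
```

```text
plate corners [[ 0.4032  0.1985]
 [ 0.5381  0.2044]
 [ 0.4152 -0.0357]
 [ 0.549  -0.0297]] sizes 0.13501142215849307 0.23449077924505157 0.23431018855701904
yaw [np.float64(2.9265293316273677), np.float64(2.6693763920610376)] centre [0.47639533 0.08434784]
orange 442.0530063291139 372.28243670886076 (array([ 0.49003232, -0.00184965], dtype=float32), np.float32(0.036600772), np.float32(0.025497193), np.float32(20.563463)) 395
orange 384.5525568181818 255.33854166666666 (array([0.42711926, 0.08611944], dtype=float32), np.float32(0.037134923), np.float32(0.009405544), np.float32(99.95286)) 264
green (array([0.50676525, 0.08575901], dtype=float32), np.float32(0.107767306), np.float32(0.012199884), np.float32(92.44347))
green (array([0.4717744 , 0.06128589], dtype=float32), np.float32(0.06187402), np.float32(0.011385007), np.float32(92.42624))
green (array([0.46953085, 0.11639678], dtype=float32), np.float32(0.043030377), np.float32(0.011591297), np.float32(91.95061))
```

View pics/w1b.png

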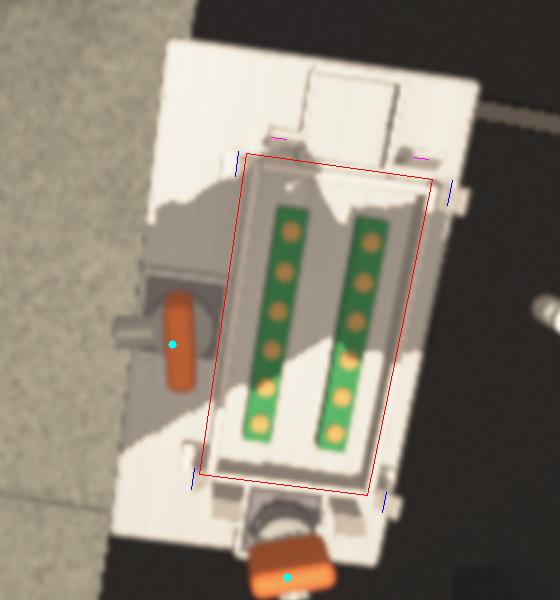

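{"method": "carry_out", "body": {"rows": [[[0, 2, 4], [0, 0, 3.5], 0], [[0, 4, 8], [0, 0, 7.5], 0], [[0, 4.5, 10], [0, 0, 7.5], 0], [[0, 4.5, 10], [0, 0, 7.5], 0], [[0, 4.5, 10], [0, 0, 7.5], 0]]}}

```text
clock: 2.85
tool_pos: [0.4747, 0.0914, 0.1988]
eef_rot: [0.694, 0.72, -0.001, -0.0]
contact_force: [-1.3, -0.5, 0.5]
opening: 1.001
finger_force: 0.0
```

Run:
```python
from h import *
from plant import r
d=r.snapshot("wrist"); pickle.dump(d,open("pics/w2.pkl","wb")); print(d["pose"].round(3))
img=d["image"]; im=cv2.resize(img[:,:,::-1],None,fx=3,fy=3,interpolation=cv2.INTER_CUBIC)
T=R.from_euler('z',2.6,degrees=True).as_matrix()
B=lambda p:(T@np.array(p).T).T+np.r_[.487,.088,0]
def poly(p,c): cv2.polylines(im,[(px(d,B(p))*3).round().astype(int)],True,c,1)
poly([[-.04,-.073,.03],[.04,-.073,.03],[.04,.073,.03],[-.04,.073,.03]],(0,0,255))
for s in(-1,1):
  poly([[s*.029-.003,.081,.049],[s*.029+.003,.081,.049]],(255,0,255))
  for t in(-1,1): poly([[s*.044,t*.069-.005,.047],[s*.044,t*.069+.005,.047]],(255,0,0))
for p in([0,-.094,.083],[-.061,0,.083]): cv2.circle(im,tuple((px(d,B([p]))[0]*3).round().astype(int)),4,(255,255,0),-1)
u,v=px(d,B([[0,0,.03]]))[0]*3; u0=max(0,int(u-400)); v0=max(0,int(v-300)); print(u0,v0)
cv2.imwrite("pics/w2.png",im[v0:v0+600,u0:u0+800])
```

```text
[[ 0.999 -0.034 -0.011  0.472]
 [ 0.036  0.947  0.319  0.175]
 [-0.    -0.32   0.948  0.344]
 [ 0.     0.     0.     1.   ]]
390 223
```

View pics/w2.png

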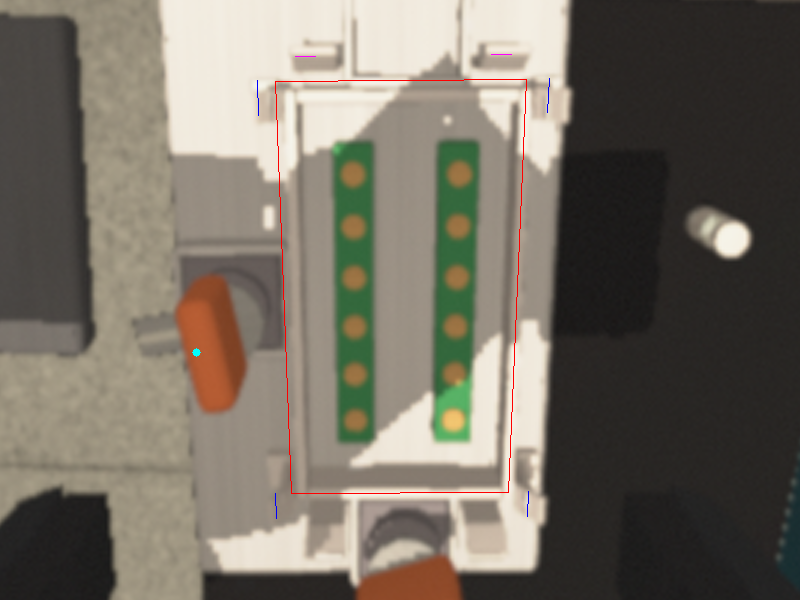

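The overlay shows the real rim and bar about 1.6 mm further in +x than I modelled, so I take the box origin as (0.4885, 0.0885) with yaw 2.6°. Next is the cover.

{"method": "carry_out", "body": {"rows": [[[4, 0.2, 0], [0, 0, -2], 0], [[8, 0.4, 0], [0, 0, -4], 0], [[12, 0.6, 0], [0, 0, -6], 0], [[16, 0.8, 0], [0, 0, -8], 0], [[20, 1, 0], [0, 0, -8], 0], [[24, 1.2, 0], [0, 0, -8], 0], [[27, 1.5, 0], [0, 0, -8], 0], [[27, 1.5, 0], [0, 0, -8], 0], [[27, 1.5, 0], [0, 0, -8], 0]]}}

```text
clock: 3.8
tool_pos: [0.4798, 0.363, 0.2]
eef_rot: [0.641, 0.767, 0.001, 0.0]
contact_force: [0.1, 0.4, -0.9]
opening: 1.0
finger_force: 0.0
```

Run:
```python
from h import *
from plant import r
d=r.snapshot("wrist"); pickle.dump(d,open("pics/w3.pkl","wb"))
H=hsv(d); b=big((abs(H[...,0]-110)<12)&(H[...,1]>110)&(H[...,2]>50),300)
for m in b[:3]:
    v,u=np.nonzero(m); print(rect(d,m,.004),u.mean(),v.mean(),m.sum())
img=d["image"]
cv2.imwrite("pics/w3.png",cv2.resize(img[:,:,::-1],(800,600),interpolation=cv2.INTER_CUBIC))
delta([0.48,0.397,0.2],10.3)
```

```text
(array([0.48054743, 0.39607644], dtype=float32), np.float32(0.1502408), np.float32(0.0854169), np.float32(100.266205)) 257.12584474885847 128.8792694063927 10950
shift cm [ 3.48  0.61 -0.04] turn z -0.12545807989411628 tcp [0.4802 0.3617 0.1996] yaw 10.17 F [ 0.2 -1.1  0.4] t 3.85 zax [ 0.0011 -0.001  -1.    ] q7 -1.0 open 0.998
```

View pics/w3.png

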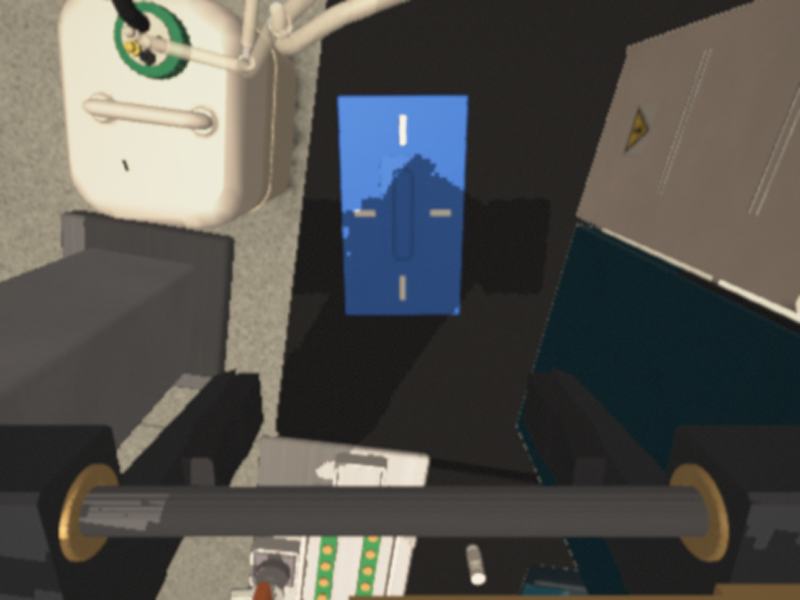

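The cover lies at (0.4805, 0.3961) with its handle at (403,213), and its measured size of 150 x 85 mm matches. I descend on the handle.

{"method": "carry_out", "body": {"rows": [[[2, 0.4, 4], [0, 0, 0], 0.6], [[3.4, 0.6, 8], [0, 0, 0], 0.6], [[3.4, 0.6, 12], [0, 0, 0], 0.6], [[3.4, 0.6, 15], [0, 0, 0], 0.6], [[3.4, 0.6, 15], [0, 0, 0], 0.6], [[3.4, 0.6, 15], [0, 0, 0], 0.6], [[3.4, 0.6, 15], [0, 0, 0], 0.6]]}}

```text
clock: 4.55
tool_pos: [0.481, 0.3981, 0.051]
eef_rot: [0.642, 0.767, 0.002, 0.0]
contact_force: [0.4, 0.6, 0.7]
opening: 0.407
finger_force: 0.0
```

Run:
```python
from h import *
delta([0.4805,0.3961,0.0065],10.27)
```

```text
shift cm [-0.19 -0.09  4.45] turn z -0.10395016617370345 tcp [0.481  0.3981 0.051 ] yaw 10.17 F [0.4 0.6 0.7] t 4.55 zax [ 0.0025  0.0022 -1.    ] q7 -1.14 open 0.407
```

{"method": "carry_out", "body": {"rows": [[[-0.1, 0, 2], [0, 0, 0], 0.6], [[-0.1, 0, 4], [0, 0, 0], 0.6], [[-0.1, 0, 4.45], [0, 0, 0], 0.6], [[-0.1, 0, 4.45], [0, 0, 0], 0.6], [[-0.1, 0, 4.45], [0, 0, 0], 1], [[-0.1, 0, 4.45], [0, 0, 0], 1], [[-0.1, 0, 4.45], [0, 0, 0], 1], [[-0.1, 0, 4.45], [0, 0, 0], 1], [[-0.1, 0, 4.45], [0, 0, 0], 1], [[-0.1, 0, 4.45], [0, 0, 0], 1]], "newtons": 40}}

```text
clock: 5.55
tool_pos: [0.4802, 0.3972, 0.005]
eef_rot: [0.641, 0.767, 0.001, 0.0]
contact_force: [-0.2, -0.7, 6.3]
opening: 0.151
finger_force: 40.1
```

Run:
```python
from h import *
delta([0.481,0.397,0.13],10.27)
```

```text
shift cm [ -0.02   0.09 -12.5 ] turn z -0.022370349074563478 tcp [0.4802 0.3972 0.005 ] yaw 10.25 F [-0.2 -0.7  6.3] t 5.55 zax [ 1.e-03  6.e-04 -1.e+00] q7 -1.17 open 0.151
```

{"method": "carry_out", "body": {"rows": [[[0, 0, -1], [0, 0, 0], 1], [[0, 0, -3], [0, 0, 0], 1], [[0, 0, -6], [0, 0, 0], 1], [[0, 0, -9], [0, 0, 0], 1], [[0, 0, -12], [0, 0, 0], 1], [[0, 0, -14], [0, 0, 0], 1], [[0, 0, -14], [0, 0, 0], 1], [[0, 0, -14], [0, 0, 0], 1]]}}

```text
clock: 6.35
tool_pos: [0.4795, 0.3962, 0.1438]
eef_rot: [0.641, 0.767, -0.0, 0.0]
contact_force: [-0.1, 0.8, -2.3]
opening: 0.153
finger_force: 40.1
```

Run:
```python
from h import *
from plant import r
delta([0.4885,0.0885,0.145],2.6)
for n in("top","wrist"):
    d=r.snapshot(n); H=hsv(d); pickle.dump(d,open(f"pics/{n}4.pkl","wb"))
    roi=np.zeros(H.shape[:2],bool); roi[100:300] =1
    if n=="wrist": roi[:]=1
    m=[x for x in big(roi&(abs(H[...,0]-110)<12)&(H[...,1]>110)&(H[...,2]>40),200)]
    for x in m[:3]: print(n,rect(d,x,.144),x.sum(),np.argwhere(x).mean(0))
cv2.imwrite("pics/w4.png",cv2.resize(d["image"][:,:,::-1],(800,600)))
```

```text
shift cm [-30.44  -4.59  -0.09] turn z 7.636863518211115 tcp [0.4795 0.3962 0.1438] yaw 10.24 F [-0.1  0.8 -2.3] t 6.35 zax [-3.e-04 -8.e-04 -1.e+00] q7 -1.06 open 0.153
wrist (array([0.47581053, 0.41544557], dtype=float32), np.float32(0.108203575), np.float32(0.08234058), np.float32(99.857574)) 26258 [186.57452967 252.16893899]
wrist (array([0.4911731, 0.3313191], dtype=float32), np.float32(0.047249887), np.float32(0.015654555), np.float32(10.19696)) 1541 [354.24594419 252.63140818]
```

Run:
```python
from h import *
s,M=tool(); d=pickle.load(open("pics/wrist4.pkl","rb")); H=hsv(d)
m=(abs(H[...,0]-110)<12)&(H[...,1]>110)&(H[...,2]>40)
ms=big(m,200)[:2]; m=ms[0]|ms[1]
v,u=np.nonzero(m); p=(w(d,np.c_[u,v],s["tool_pos"][2]-.001)-s["tool_pos"])@M*1000
print("x ext",p[:,0].min(),p[:,0].max())
for lo,hi in((50,70),(20,40),(-65,-50)):
    q=p[(p[:,0]>lo)&(p[:,0]<hi)]; print(lo,q[:,1].min(),q[:,1].max()) if len(q) else 0
q=p[p[:,1]>20]; print(q[:,0].max()); q=p[p[:,1]<-20]; print(q[:,0].max())
print(u.min(),u.max(),v.min(),v.max())
```

```text
x ext -75.90769919093874 73.79054521489607
50 -41.25296939092118 42.331051962678515
20 -40.88532797176917 42.09311161782974
-65 -21.96592916825808 22.837690716260553
73.73965361334163
73.36975604480992
160 343 108 365
```

View pics/w4.png

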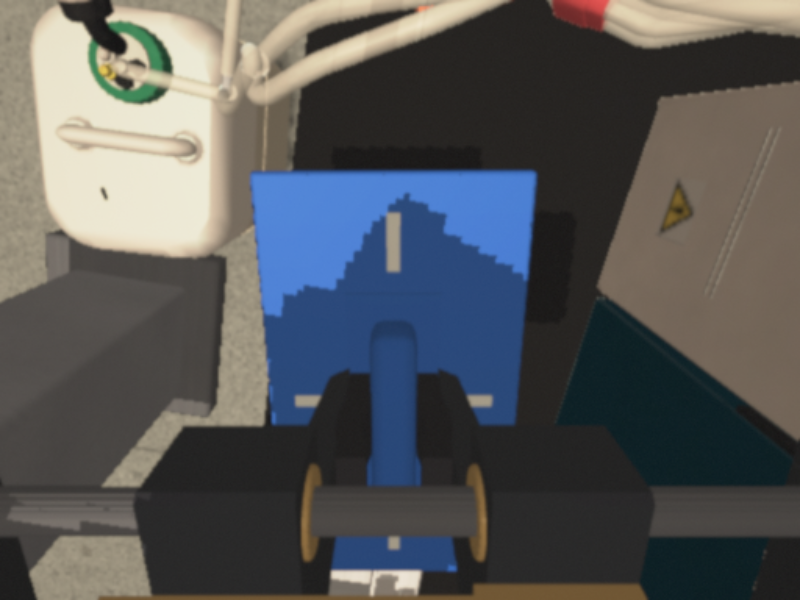

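{"method": "carry_out", "body": {"rows": [[[-2, -0.3, 0], [0, 0, 1], 1], [[-5, -0.8, 0], [0, 0, 2], 1], [[-9, -1.4, 0], [0, 0, 3], 1], [[-13, -2, 0], [0, 0, 4], 1], [[-17, -2.6, 0], [0, 0, 5], 1], [[-21, -3.2, 0], [0, 0, 6], 1], [[-25, -3.8, 0], [0, 0, 7], 1], [[-28, -4.3, 0], [0, 0, 7.6], 1], [[-30, -4.6, 0], [0, 0, 7.6], 1], [[-30.3, -4.6, 0], [0, 0, 7.6], 1], [[-30.3, -4.6, 0], [0, 0, 7.6], 1], [[-30.3, -4.6, 0], [0, 0, 7.6], 1]]}}

```text
clock: 7.65
tool_pos: [0.4883, 0.0925, 0.144]
eef_rot: [0.69, 0.724, 0.001, -0.001]
contact_force: [0.5, 0.4, -1.2]
opening: 0.157
finger_force: 40.1
```

```bash
cat > look.py <<'E'
from h import *
from plant import r
import sys
delta([0.488,0.0895,0.048],2.6)
s,M=tool(); d=r.snapshot("wrist"); H=hsv(d); pickle.dump(d,open("pics/wl.pkl","wb"))
m=(abs(H[...,0]-110)<12)&(H[...,1]>110)&(H[...,2]>40)
ms=big(m,200)[:2]; m=sum(ms)>0
v,u=np.nonzero(m); p=(w(d,np.c_[u,v],s["tool_pos"][2]-.001)-s["tool_pos"])@M*1000
print("x ext",p[:,0].min(),p[:,0].max(),u.min(),u.max(),v.min(),v.max())
cv2.imwrite(f"pics/{sys.argv[1]}.png",cv2.resize(d["image"][:,:,::-1],(800,600)))
E
python3 look.py w5
```

```text
shift cm [-0.31 -0.05  9.6 ] turn z 0.1654823659279714 tcp [0.4883 0.0925 0.144 ] yaw 2.77 F [ 0.5  0.4 -1.2] t 7.65 zax [-1.0e-04  1.7e-03 -1.0e+00] q7 -0.86 open 0.157
x ext -76.04466997183945 73.67600557961758 161 343 108 366
```

{"method": "carry_out", "body": {"rows": [[[-0.25, 0, 2], [0, 0, 0.2], 1], [[-0.25, 0, 4], [0, 0, 0.2], 1], [[-0.25, 0, 6], [0, 0, 0.2], 1], [[-0.25, 0, 8], [0, 0, 0.2], 1], [[-0.25, 0, 8.5], [0, 0, 0.2], 1], [[-0.25, 0, 8.5], [0, 0, 0.2], 1], [[-0.25, 0, 8.5], [0, 0, 0.2], 1]]}}

```text
clock: 8.4
tool_pos: [0.4889, 0.0888, 0.0598]
eef_rot: [0.692, 0.722, 0.001, 0.0]
contact_force: [-0.4, -0.5, -2.0]
opening: 0.156
finger_force: 40.1
```

```bash
python3 look.py w6
```

```text
shift cm [ 0.07 -0.08  1.18] turn z -0.10584367975579312 tcp [0.4889 0.0888 0.0598] yaw 2.49 F [-0.4 -0.5 -2. ] t 8.4 zax [ 1.e-03  7.e-04 -1.e+00] q7 -0.99 open 0.156
x ext -75.40628803199667 73.26042577976641 161 343 109 365
```

View pics/w6.png

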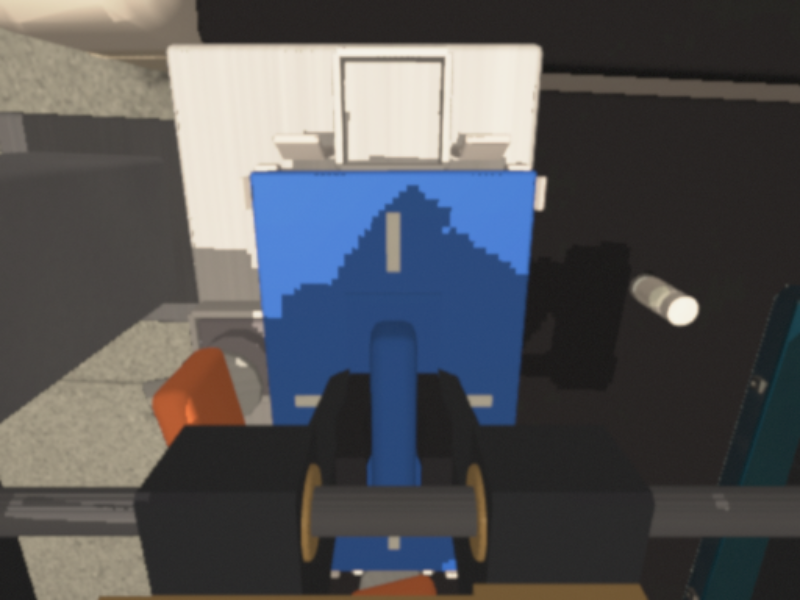

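The cover (253..535) is centred between the clips (248 and 541), and its front edge sits just inside the guides at row 150. I lower it.

{"method": "carry_out", "body": {"rows": [[[0.05, -0.04, 0.6], [0, 0, 0], 1], [[0.05, -0.04, 1.1], [0, 0, 0], 1], [[0.05, -0.04, 1.4], [0, 0, 0], 1], [[0.05, -0.04, 1.6], [0, 0, 0], 1], [[0.05, -0.04, 1.6], [0, 0, 0], 1], [[0.05, -0.04, 1.6], [0, 0, 0], 1]]}}

```text
clock: 9.05
tool_pos: [0.4884, 0.0885, 0.0434]
eef_rot: [0.692, 0.722, 0.0, 0.0]
contact_force: [0.6, 0.5, 2.2]
opening: 0.155
finger_force: 40.1
```

{"method": "carry_out", "body": {"rows": [[[0, 0, 0], [0, 0, 0], 0.6], [[0, 0, 0], [0, 0, 0], 0.6], [[0, 0, 0], [0, 0, 0], 0.6], [[0, 0, -1.5], [0, 0, 0], 0.6], [[0, 0, -4], [0, 0, 0], 0.6], [[0, 0, -5], [0, 0, 0], 1], [[2, 1.5, -5], [0, 0, 0], 1], [[4.7, 2.8, -5], [0, 0, 0], 1], [[4.7, 2.8, -4], [0, 0, 0], 1], [[4.7, 2.8, -2], [0, 0, 0], 1], [[4.7, 2.8, -1], [0, 0, 0], 1], [[4.7, 2.8, -1], [0, 0, 0], 1]]}}

```text
clock: 10.25
tool_pos: [0.5126, 0.1356, 0.0516]
eef_rot: [0.692, 0.722, -0.002, -0.0]
contact_force: [-0.3, 0.3, -0.5]
opening: 0.005
finger_force: 0.0
```

Run:
```python
from h import *
from plant import r
delta([0.5138,0.1377,0.034],2.6)
d=r.snapshot("top"); H=hsv(d); pickle.dump(d,open("pics/top5.pkl","wb"))
d2=r.snapshot("side"); pickle.dump(d2,open("pics/side5.pkl","wb"))
x,y=px(d2,[[.488,.0885,.04]])[0].astype(int); print(x,y)
c=d2["image"][max(0,y-60):y+60,max(0,x-80):x+80,::-1]
cv2.imwrite("pics/s5.png",cv2.resize(c,(800,600),interpolation=cv2.INTER_CUBIC))
```

```text
shift cm [0.21 0.13 1.76] turn z -0.14947855450277814 tcp [0.5126 0.1356 0.0516] yaw 2.45 F [-0.3  0.3 -0.5] t 10.25 zax [-0.0032 -0.002  -1.    ] q7 -1.01 open 0.005
256 192
```

View pics/s5.png

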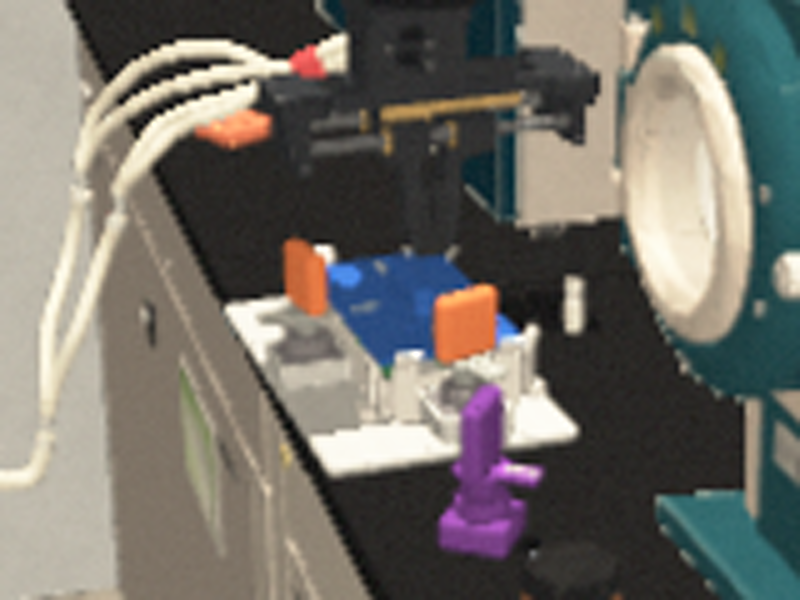

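The cover lies level on the box, within the guides, with the gripper above its far left corner. I press d.

{"method": "carry_out", "body": {"rows": [[[0, 0, 0.5], [0, 0, 0], 1], [[0, 0, 0.8], [0, 0, 0], 1], [[0, 0, 1.1], [0, 0, 0], 1], [[0, 0, 1.4], [0, 0, 0], 1], [[0, 0, 1.6], [0, 0, 0], 1], [[0, 0, 1.8], [0, 0, 0], 1], [[0, 0, 1.9], [0, 0, 0], 1], [[0, 0, 1.9], [0, 0, 0], 1]]}}

```text
clock: 11.15
tool_pos: [0.5142, 0.1365, 0.0363]
eef_rot: [0.692, 0.722, 0.0, 0.001]
contact_force: [-4.3, -0.8, 22.2]
opening: 0.002
finger_force: 11.1
```

{"method": "carry_out", "body": {"rows": [[[0, 0, -1.5], [0, 0, 0], 1], [[0, -2, -2.5], [0, 0, 0], 1], [[0, -5.6, -2.5], [0, 0, 0], 1], [[0, -5.6, -1.5], [0, 0, 0], 1], [[0, -5.6, -1], [0, 0, 0], 1], [[0, -5.6, -0.6], [0, 0, 0], 1], [[0, -5.6, -0.3], [0, 0, 0], 1], [[0, -5.6, -0.1], [0, 0, 0], 1], [[0, -5.6, 0], [0, 0, 0], 1], [[0, -5.6, 0], [0, 0, 0], 1]]}}

```text
clock: 12.15
tool_pos: [0.459, 0.1342, 0.0356]
eef_rot: [0.692, 0.722, 0.001, 0.001]
contact_force: [-3.5, -0.8, 20.2]
opening: 0.002
finger_force: 10.1
```

Run:
```python
from h import *
delta([0.4578,0.1352,0.034],2.6)
```

```text
shift cm [ 0.11 -0.11  0.16] turn z -0.1760941314222464 tcp [0.459  0.1342 0.0356] yaw 2.42 F [-3.5 -0.8 20.2] t 12.15 zax [ 2.5e-03  1.0e-04 -1.0e+00] q7 -1.16 open 0.002
```

{"method": "carry_out", "body": {"rows": [[[0, 0, -1.5], [0, 0, 0], 1], [[-2, 0, -2.5], [0, 0, 0], 1], [[-6, 0, -2.5], [0, 0, 0], 1], [[-9.6, 0, -2.5], [0, 0, 0], 1], [[-9.6, 0, -1.5], [0, 0, 0], 1], [[-9.6, 0, -1], [0, 0, 0], 1], [[-9.6, 0, -0.6], [0, 0, 0], 1], [[-9.6, 0, -0.3], [0, 0, 0], 1], [[-9.6, 0, -0.1], [0, 0, 0], 1], [[-9.6, 0, 0], [0, 0, 0], 1], [[-9.6, 0, 0], [0, 0, 0], 1]]}}

```text
clock: 13.25
tool_pos: [0.4623, 0.0396, 0.0345]
eef_rot: [0.691, 0.723, 0.001, -0.0]
contact_force: [-0.3, 0.3, 3.9]
opening: 0.006
finger_force: 2.2
```

{"method": "carry_out", "body": {"rows": [[[0, 0, -1.5], [0, 0, 0], 1], [[0, 2, -2.5], [0, 0, 0], 1], [[0, 5.6, -2.5], [0, 0, 0], 1], [[0, 5.6, -1.5], [0, 0, 0], 1], [[0, 5.6, -1], [0, 0, 0], 1], [[0, 5.6, -0.6], [0, 0, 0], 1], [[0, 5.6, -0.3], [0, 0, 0], 1], [[0, 5.6, -0.1], [0, 0, 0], 1], [[0, 5.6, 0], [0, 0, 0], 1], [[0, 5.6, 0], [0, 0, 0], 1]]}}

```text
clock: 14.25
tool_pos: [0.5172, 0.0408, 0.0345]
eef_rot: [0.692, 0.722, -0.001, -0.0]
contact_force: [-1.7, 0.5, 4.0]
opening: 0.006
finger_force: 1.8
```

Run:
```python
from h import *
delta([0.5182,0.0418,0.034],2.6)
```

```text
shift cm [0.1  0.1  0.05] turn z -0.11216176076983686 tcp [0.5172 0.0408 0.0345] yaw 2.49 F [-1.7  0.5  4. ] t 14.25 zax [-1.e-03 -6.e-04 -1.e+00] q7 -0.94 open 0.006
```

{"method": "carry_out", "body": {"rows": [[[0, 0, 0.2], [0, 0, 0], 1], [[0, 0, 0.4], [0, 0, 0], 1], [[0, 0, 0.4], [0, 0, 0], 1], [[0, 0, 0.4], [0, 0, 0], 1]]}}

```text
clock: 14.65
tool_pos: [0.5172, 0.0408, 0.0343]
eef_rot: [0.691, 0.722, -0.0, 0.001]
contact_force: [-10.0, -0.7, 43.7]
opening: 0.006
finger_force: 22.1
```

{"method": "carry_out", "body": {"rows": [[[0, 0, -1.5], [0, 0, 0], 1], [[0, -2, -2.5], [0, 0, 0], 1], [[0, -5.6, -2.5], [0, 0, 0], 1], [[0, -5.6, -1.5], [0, 0, 0], 1], [[0, -5.6, -1], [0, 0, 0], 1], [[0, -5.6, -0.6], [0, 0, 0], 1], [[0, -5.6, -0.3], [0, 0, 0], 1], [[0, -5.6, -0.1], [0, 0, 0], 1], [[0, -5.6, 0], [0, 0, 0], 1], [[0, -5.6, 0], [0, 0, 0], 1]]}}

```text
clock: 15.65
tool_pos: [0.4632, 0.0386, 0.0342]
eef_rot: [0.692, 0.722, 0.002, 0.002]
contact_force: [-7.3, 1.8, 55.2]
opening: 0.006
finger_force: 27.1
```

{"method": "carry_out", "body": {"rows": [[[0, 0, -3], [0, 0, 0], 1], [[0, 0, -7], [0, 0, 0], 1], [[0, 0, -11], [0, 0, 0], 1], [[2, 2.8, -15], [0, 0, 0], 1], [[5, 2.8, -17], [0, 0, 0], 1], [[5, 2.8, -17], [0, 0, 0], 1], [[5, 2.8, -17], [0, 0, 0], 1]]}}

```text
clock: 16.35
tool_pos: [0.4885, 0.0896, 0.2004]
eef_rot: [0.692, 0.722, 0.0, 0.0]
contact_force: [-1.1, 0.1, -0.1]
opening: 0.006
finger_force: 0.0
```

```bash
cat > fit.py <<'E'
from h import *
from plant import r
import sys
d=r.snapshot("wrist"); H=hsv(d); pickle.dump(d,open(f"pics/{sys.argv[1]}.pkl","wb"))
m=big((abs(H[...,0]-110)<12)&(H[...,1]>110)&(H[...,2]>40),200)[0]
print(rect(d,m,.034))
im=cv2.resize(d["image"][:,:,::-1],None,fx=3,fy=3,interpolation=cv2.INTER_CUBIC)
v,u=np.argwhere(m).mean(0)*3; u0=int(min(max(u-400,0),1536-800)); v0=int(max(0,v-300)); print(u0,v0)
cv2.imwrite(f"pics/{sys.argv[1]}.png",im[v0:v0+600,u0:u0+800])
E
python3 fit.py w7; python3 -c "
from h import *
delta([.488,.0885,.2],2.6)"
```

```text
(array([0.48937204, 0.08666895], dtype=float32), np.float32(0.1488769), np.float32(0.08209455), np.float32(92.69824))
355 201
shift cm [ 0.01  0.03 -0.04] turn z -0.19885405180025373 tcp [0.4877 0.0884 0.1996] yaw 2.4 F [-0.2 -1.1  0.7] t 16.4 zax [-0.001  -0.0013 -1.    ] q7 -0.83 open 0.006
```

View pics/w7.png

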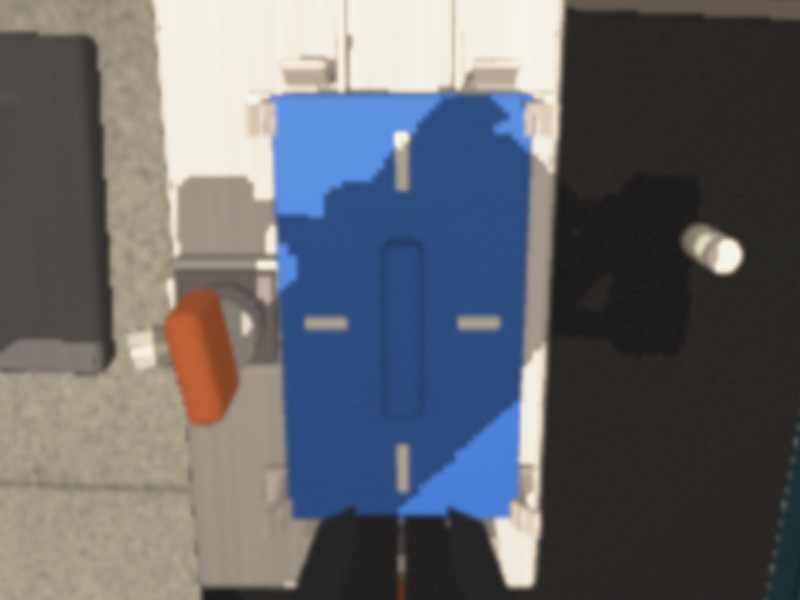

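{"method": "carry_out", "body": {"rows": [[[2.5, 1.4, 4], [0, 0, 0], 1], [[4.8, 2.8, 8], [0, 0, 0], 1], [[4.8, 2.8, 12], [0, 0, 0], 1], [[4.8, 2.8, 15], [0, 0, 0], 1], [[4.8, 2.8, 16], [0, 0, 0], 1], [[4.8, 2.8, 16.4], [0, 0, 0], 1], [[4.8, 2.8, 16.6], [0, 0, 0], 1], [[4.8, 2.8, 16.8], [0, 0, 0], 1], [[4.8, 2.8, 16.8], [0, 0, 0], 1]]}}

```text
clock: 17.3
tool_pos: [0.5141, 0.138, 0.0345]
eef_rot: [0.692, 0.722, 0.0, 0.001]
contact_force: [-3.1, -1.8, 8.8]
opening: 0.006
finger_force: 4.4
```

{"method": "carry_out", "body": {"rows": [[[0, 0, 0], [0, 0, 0], 1], [[0, 0, -1.5], [0, 0, 0], 1], [[0, -2, -2.5], [0, 0, 0], 1], [[0, -5.6, -2.5], [0, 0, 0], 1], [[0, -5.6, -1.5], [0, 0, 0], 1], [[0, -5.6, -0.8], [0, 0, 0], 1], [[0, -5.6, -0.4], [0, 0, 0], 1], [[0, -5.6, -0.2], [0, 0, 0], 1], [[0, -5.6, 0], [0, 0, 0], 1], [[0, -5.6, 0], [0, 0, 0], 1], [[0, -5.6, 0], [0, 0, 0], 1]]}}

```text
clock: 18.4
tool_pos: [0.4592, 0.1363, 0.0343]
eef_rot: [0.692, 0.722, 0.001, 0.001]
contact_force: [-2.7, -0.8, 25.8]
opening: 0.003
finger_force: 12.6
```

{"method": "carry_out", "body": {"rows": [[[0, 0, -1.5], [0, 0, 0], 1], [[0, 2, -2.5], [0, 0, 0], 1], [[0, 5.6, -2.5], [0, 0, 0], 1], [[0, 5.6, -1.5], [0, 0, 0], 1], [[0, 5.6, -0.8], [0, 0, 0], 1], [[0, 5.6, -0.4], [0, 0, 0], 1], [[0, 5.6, -0.2], [0, 0, 0], 1], [[0, 5.6, 0], [0, 0, 0], 1], [[0, 5.6, 0], [0, 0, 0], 1], [[0, 5.6, 0], [0, 0, 0], 1]]}}

```text
clock: 19.4
tool_pos: [0.5123, 0.1381, 0.0344]
eef_rot: [0.691, 0.723, -0.001, 0.001]
contact_force: [-5.0, -3.2, 25.5]
opening: 0.005
finger_force: 12.5
```

Run:
```python
from h import *
d=pickle.load(open("pics/top0.pkl","rb"))
for p in([485,285],[545,295],[360,250]):
  for z in(.1,.25): print(p,z,w(d,np.array(p)*.64,z).round(3))
delta([.4926,-.0059,.11],110.6)
d=pickle.load(open("pics/w2.pkl","rb")); H=hsv(d)
# top-face of bar c / a in w2
for o in big((H[...,0]<14)&(H[...,1]>150)&(H[...,2]>90),40): print(rect(d,o,.083),o.sum())
```

```text
[485, 285] 0.1 [[ 0.541 -0.135  0.1  ]]
[485, 285] 0.25 [[ 0.518 -0.115  0.25 ]]
[545, 295] 0.1 [[ 0.518 -0.259  0.1  ]]
[545, 295] 0.25 [[ 0.498 -0.226  0.25 ]]
[360, 250] 0.1 [[0.618 0.123 0.1  ]]
[360, 250] 0.25 [[0.587 0.117 0.25 ]]
shift cm [-14.32  -2.61  -7.52] turn z 71.93395448576604 tcp [0.5123 0.1381 0.0344] yaw 2.53 F [-5.  -3.2 25.5] t 19.4 zax [-1.0e-04 -2.8e-03 -1.0e+00] q7 -1.13 open 0.005
(array([0.49055222, 0.00088168], dtype=float32), np.float32(0.038110413), np.float32(0.029392099), np.float32(20.780188)) 897
(array([0.43034387, 0.08768874], dtype=float32), np.float32(0.039356694), np.float32(0.01568209), np.float32(102.95061)) 684
```

{"method": "carry_out", "body": {"rows": [[[0, 0, -3], [0, 0, 0], 1], [[0, 0, -6], [0, 0, 0], 0.6], [[-1, -2, -8.3], [0, 0, -2], 0.6], [[-2.5, -4.5, -8.3], [0, 0, -4], 0.6], [[-4.9, -8.7, -8.3], [0, 0, -7.8], 0.6], [[-4.9, -8.7, -8.3], [0, 0, -7.8], 0.6], [[-4.9, -8.7, -8.3], [0, 0, -7.8], 0.6]]}}

```text
clock: 20.1
tool_pos: [0.4271, 0.0852, 0.1153]
eef_rot: [0.641, 0.768, -0.001, -0.0]
contact_force: [1.0, 0.5, -0.1]
opening: 0.401
finger_force: 0.0
```

```bash
cat > o.py <<'E'
from h import *
from plant import r
import sys
s,M=tool(); d=r.snapshot("wrist"); H=hsv(d); pickle.dump(d,open(f"pics/{sys.argv[1]}.pkl","wb"))
for o in big((H[...,0]<14)&(H[...,1]>150)&(H[...,2]>90),40): print(rect(d,o,.083),o.sum(),np.argwhere(o).mean(0))
delta(eval(sys.argv[2]),float(sys.argv[3]))
cv2.imwrite(f"pics/{sys.argv[1]}.png",cv2.resize(d["image"][:,:,::-1],(800,600)))
E
python3 o.py w8 "[.4276,.0855,.056]" 10.3
```

```text
(array([0.42655605, 0.08898313], dtype=float32), np.float32(0.04287512), np.float32(0.010677077), np.float32(102.42512)) 1067 [221.37207123 251.82661668]
(array([ 0.48370934, -0.00567949], dtype=float32), np.float32(0.021421261), np.float32(0.021157239), np.float32(16.997282)) 619 [354.50242326 305.87399031]
shift cm [-0.06 -0.15  5.93] turn z -0.02124451144230477 tcp [0.429  0.0863 0.1153] yaw 10.28 F [ 0.1  1.2 -0.3] t 20.15 zax [ 2.e-04  0.e+00 -1.e+00] q7 -1.04 open 0.397
```

View pics/w8.png

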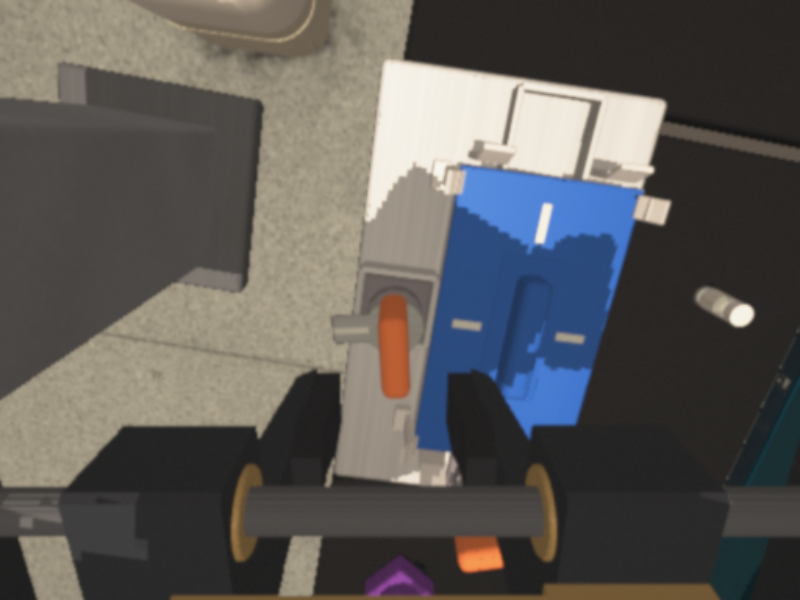

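Clips now overlap the cover's edges. Screw c's bar at (394,345) is centred between the fingers and its tab points left at (355,328). I descend and grip.

{"method": "carry_out", "body": {"rows": [[[0, 0, 3], [0, 0, -1], 0.6], [[0, 0, 5], [0, 0, -1], 0.6], [[0, 0, 5.9], [0, 0, -1], 0.6], [[0, 0, 5.9], [0, 0, -1], 0.6], [[0, 0, 5.9], [0, 0, -1], 1], [[0, 0, 5.9], [0, 0, -1], 1], [[0, 0, 5.9], [0, 0, -1], 1], [[0, 0, 5.9], [0, 0, -1], 1], [[0, 0, 5.9], [0, 0, -1], 1]], "newtons": 55}}

```text
clock: 21.05
tool_pos: [0.4283, 0.0858, 0.0564]
eef_rot: [0.634, 0.773, -0.0, -0.0]
contact_force: [-4.1, 0.5, 3.1]
opening: 0.128
finger_force: 55.0
```

{"method": "carry_out", "body": {"rows": [[[0, 0, 0.3], [0, 0, 0], 1], [[0, 0, 0.6], [0, 0, 0], 1], [[0, 0, 0.9], [0, 0, 0], 1], [[0, 0, 0.9], [0, 0, 0], 1], [[0, 0, 0.9], [0, 0, 5], 1], [[0, 0, 0.9], [0, 0, 10], 1], [[0, 0, 0.9], [0, 0, 15], 1], [[0, 0, 0.9], [0, 0, 20], 1], [[0, 0, 0.9], [0, 0, 20], 1]]}}

```text
clock: 21.95
tool_pos: [0.4291, 0.0857, 0.0478]
eef_rot: [0.76, 0.65, 0.0, 0.001]
contact_force: [-3.8, 0.3, 10.8]
opening: 0.134
finger_force: 55.0
```

Run:
```python
from h import *
delta([.4276,.0855,.047],0); s,M=tool(); print(s["q"].round(2),s["moment"].round(2),s["finger_force"])
```

```text
shift cm [-0.04 -0.15  0.08] turn z -8.867189895325907 tcp [0.4291 0.0857 0.0478] yaw -8.87 F [-3.8  0.3 10.8] t 21.95 zax [ 1.e-03 -6.e-04 -1.e+00] q7 -1.52 open 0.134
[-0.25  0.85 -0.09  2.26  1.05  0.08 -1.52] [-0.06  0.55 -0.09] 55.00280207488686
```

Clockwise lowers q7, and only 65° remain. I let go while the screw is still in its free range, turn the gripper back half a turn and regrip.

{"method": "carry_out", "body": {"rows": [[[0, -0.05, -0.9], [0, 0, 0], 0.6], [[0, -0.05, -0.9], [0, 0, 0], 0.6], [[0, -0.05, -0.9], [0, 0, 0], 0.6], [[0, -0.05, -3.5], [0, 0, 0], 0.6], [[0, -0.05, -5.5], [0, 0, -8], 0.6], [[0, -0.05, -5.5], [0, 0, -16], 0.6], [[0, -0.05, -5.5], [0, 0, -24], 0.6], [[0, -0.05, -5.5], [0, 0, -32], 0.6], [[0, -0.05, -5.5], [0, 0, -40], 0.6], [[0, -0.05, -5.5], [0, 0, -48], 0.6], [[0, -0.05, -5.5], [0, 0, -56], 0.6], [[0, -0.05, -5.5], [0, 0, -64], 0.6]]}}

```text
clock: 23.15
tool_pos: [0.4289, 0.0859, 0.1016]
eef_rot: [0.296, 0.955, -0.0, -0.0]
contact_force: [0.0, 0.0, 0.5]
opening: 0.403
finger_force: 0.0
```

{"method": "carry_out", "body": {"rows": [[[0, 0, 0], [0, 0, -8], 0.6], [[0, 0, 0], [0, 0, -16], 0.6], [[0, 0, 0], [0, 0, -24], 0.6], [[0, 0, 0], [0, 0, -32], 0.6], [[0, 0, 0], [0, 0, -40], 0.6], [[0, 0, 0], [0, 0, -48], 0.6], [[0, 0, 0], [0, 0, -56], 0.6], [[0, 0, 0], [0, 0, -64], 0.6], [[0, 0, 0], [0, 0, -72], 0.6], [[0, 0, 0], [0, 0, -80], 0.6], [[0, 0, 0], [0, 0, -88], 0.6], [[0, 0, 0], [0, 0, -96], 0.6]]}}

```text
clock: 24.35
tool_pos: [0.4287, 0.0859, 0.1015]
eef_rot: [-0.511, 0.859, 0.0, -0.0]
contact_force: [-0.9, -0.3, -0.7]
opening: 0.406
finger_force: 0.0
```

{"method": "carry_out", "body": {"rows": [[[0, 0, 0], [0, 0, -8], 0.6], [[0, 0, 0], [0, 0, -16], 0.6], [[0, 0, 0], [0, 0, -20], 0.6], [[0, 0, 0], [0, 0, -20], 0.6], [[0, 0, 0], [0, 0, -20], 0.6], [[0, 0, 0], [0, 0, -20], 0.6]]}}

```text
clock: 24.95
tool_pos: [0.4286, 0.0859, 0.102]
eef_rot: [-0.65, 0.76, -0.0, -0.0]
contact_force: [-0.6, 0.6, 0.1]
opening: 0.398
finger_force: 0.0
```

```bash
python3 o.py w9 "[.4282,.0855,.056]" -8.9;  python3 - <<'E'
from h import *
from plant import r
d=r.snapshot("top"); H=hsv(d)
for o in big((H[...,0]<14)&(H[...,1]>140)&(H[...,2]>120),8): print(rect(d,o,.083),o.sum())
E
```

```text
(array([ 0.48757887, -0.00745662], dtype=float32), np.float32(0.04258138), np.float32(0.0154444035), np.float32(19.88091)) 2234 [ 83.6038496  107.85138765]
(array([0.42748195, 0.07649158], dtype=float32), np.float32(0.04208902), np.float32(0.010454322), np.float32(81.625015)) 1244 [221.43488746 252.06511254]
shift cm [0.05 0.04 4.61] turn z 0.074210273773474 tcp [0.4287 0.0859 0.1021] yaw 171.17 F [0.3 0.4 0. ] t 25.0 zax [-0.e+00 -2.e-04 -1.e+00] q7 1.38 open 0.403
(array([0.912684 , 0.6955181], dtype=float32), np.float32(0.13247678), np.float32(0.12538846), np.float32(89.215164)) 1058
(array([1.0541655 , 0.84170306], dtype=float32), np.float32(0.08874062), np.float32(0.0631986), np.float32(130.53496)) 167
(array([ 0.4228366, -0.5914753], dtype=float32), np.float32(0.0824364), np.float32(0.02126701), np.float32(158.5104)) 145
(array([0.93925834, 0.22679612], dtype=float32), np.float32(0.08057791), np.float32(0.020224066), np.float32(179.878)) 125
(array([0.4614548 , 0.55527484], dtype=float32), np.float32(0.04285303), np.float32(0.041706774), np.float32(113.58171)) 120
(array([0.5273252 , 0.54352164], dtype=float32), np.float32(0.026781384), np.float32(0.018249746), np.float32(75.185905)) 46
(array([0.99161124, 0.7850953 ], dtype=float32), np.float32(0.03331497), np.float32(0.00750686), np.float32(136.9202)) 21
```

{"method": "carry_out", "body": {"rows": [[[0, 0, 2.5], [0, 0, 0], 0.6], [[0, 0, 4], [0, 0, 0], 0.6], [[0, 0, 4.6], [0, 0, 0], 0.6], [[0, 0, 4.6], [0, 0, 0], 0.6], [[0, 0, 4.6], [0, 0, 0], 1], [[0, 0, 4.6], [0, 0, 0], 1], [[0, 0, 4.6], [0, 0, 0], 1], [[0, 0, 4.6], [0, 0, 0], 1], [[0, 0, 4.9], [0, 0, 0], 1], [[0, 0, 5.2], [0, 0, 0], 1], [[0, 0, 5.5], [0, 0, 0], 1], [[0, 0, 5.5], [0, 0, 0], 1]]}}

```text
clock: 26.25
tool_pos: [0.4286, 0.0863, 0.0477]
eef_rot: [-0.651, 0.759, -0.0, 0.0]
contact_force: [-1.4, -1.4, 11.7]
opening: 0.13
finger_force: 55.0
```

{"method": "carry_out", "body": {"rows": [[[0, 0, 0], [0, 0, 6], 1], [[0, 0, 0], [0, 0, 12], 1], [[0, 0, 0], [0, 0, 18], 1], [[0, 0, 0], [0, 0, 24], 1], [[0, 0, 0], [0, 0, 30], 1], [[0, 0, 0], [0, 0, 36], 1], [[0, 0, 0], [0, 0, 42], 1], [[0, 0, 0], [0, 0, 48], 1], [[0, 0, 0], [0, 0, 54], 1], [[0, 0, 0], [0, 0, 60], 1], [[0, 0, 0], [0, 0, 60], 1]]}}

```text
clock: 27.35
tool_pos: [0.4309, 0.0844, 0.048]
eef_rot: [-0.182, 0.983, -0.002, 0.002]
contact_force: [2.9, -4.1, 11.4]
opening: 0.128
finger_force: 55.0
```

Run:
```python
from h import *
delta([.4276,.0855,.047],0); s,M=tool(); print(s["q"].round(2),s["moment"].round(2),s["finger_force"])
```

```text
shift cm [0.27 0.23 0.1 ] turn z -68.9727749521611 tcp [0.4309 0.0844 0.048 ] yaw 111.03 F [ 2.9 -4.1 11.4] t 27.35 zax [ 0.005  -0.0041 -1.    ] q7 0.19 open 0.128
[ 0.23  1.01 -0.92  2.23  1.43  0.76  0.19] [-0.99 -0.8  -0.02] 55.00441549345851
```

{"method": "carry_out", "body": {"rows": [[[0, 0, 0], [0, 0, 6], 1], [[0, 0, 0], [0, 0, 12], 1], [[0, 0, 0], [0, 0, 18], 1], [[0, 0, 0], [0, 0, 24], 1], [[0, 0, 0], [0, 0, 30], 1], [[0, 0, 0], [0, 0, 36], 1], [[0, 0, 0], [0, 0, 42], 1], [[0, 0, 0], [0, 0, 48], 1], [[0, 0, 0], [0, 0, 54], 1], [[0, 0, 0], [0, 0, 60], 1], [[0, 0, 0], [0, 0, 60], 1]]}}

```text
clock: 28.45
tool_pos: [0.4303, 0.0815, 0.0476]
eef_rot: [0.334, 0.942, -0.004, 0.003]
contact_force: [2.0, -8.5, 12.3]
opening: 0.128
finger_force: 55.0
```

Run:
```python
from h import *
delta([.4276,.0855,.047],2.6); s,M=tool(); print(s["q"].round(2),s["moment"].round(2),s["finger_force"])
```

```text
shift cm [0.46 0.15 0.05] turn z 48.325781356954735 tcp [0.4303 0.0815 0.0476] yaw 50.93 F [ 2.  -8.5 12.3] t 28.45 zax [ 0.0037 -0.0097 -0.9999] q7 -0.85 open 0.128
[ 0.21  1.   -0.88  2.23  1.42  0.73 -0.85] [-2.01 -0.63  0.01] 55.00452172011137
```

{"method": "carry_out", "body": {"rows": [[[-0.08, -0.1, 0], [0, 0, 6], 1], [[-0.15, -0.2, 0], [0, 0, 12], 1], [[-0.25, -0.3, 0], [0, 0, 18], 1], [[-0.25, -0.3, 0], [0, 0, 24], 1], [[-0.25, -0.3, 0], [0, 0, 30], 1], [[-0.25, -0.3, 0], [0, 0, 36], 1], [[-0.25, -0.3, 0], [0, 0, 42], 1], [[-0.25, -0.3, 0], [0, 0, 47], 1], [[-0.25, -0.3, 0], [0, 0, 49.5], 1], [[-0.25, -0.3, 0], [0, 0, 49.5], 1], [[-0.25, -0.3, 0], [0, 0, 49.5], 1]]}}

```text
clock: 29.55
tool_pos: [0.4281, 0.0798, 0.0476]
eef_rot: [0.697, 0.717, -0.002, 0.002]
contact_force: [-1.6, -4.8, 11.7]
opening: 0.134
finger_force: 55.0
```

Run:
```python
from h import *
delta([.428,.0835,.047],2.6); s,M=tool(); print(s["q"].round(2),s["moment"].round(2),s["finger_force"])
```

```text
shift cm [0.37 0.   0.06] turn z -0.9157310905970206 tcp [0.4281 0.0798 0.0476] yaw 1.68 F [-1.6 -4.8 11.7] t 29.55 zax [-0.     -0.0049 -1.    ] q7 -1.71 open 0.134
[ 0.21  0.99 -0.85  2.24  1.42  0.69 -1.71] [-1.09  0.4  -0.03] 55.00363625586033
```

{"method": "carry_out", "body": {"rows": [[[0, 0, 0], [0, 0, 0], 0.6], [[0, 0, 0], [0, 0, 0], 0.6], [[0, 0, 0], [0, 0, 0], 0.6], [[0, 0, -2], [0, 0, 0], 0.6], [[0, 0, -5], [0, 0, 0], 0.6], [[0, 0, -7], [0, 0, -8], 0.6], [[-2, 1.5, -7], [0, 0, -16], 0.6], [[-4, 3, -7], [0, 0, -24], 0.6], [[-6, 4.5, -7], [0, 0, -32], 0.6], [[-8.9, 6.2, -7], [0, 0, -40], 0.6], [[-8.9, 6.2, -7], [0, 0, -48], 0.6], [[-8.9, 6.2, -7], [0, 0, -52], 0.6]]}}

```text
clock: 30.75
tool_pos: [0.4937, -0.0063, 0.1166]
eef_rot: [0.311, 0.951, 0.0, -0.0]
contact_force: [0.0, 0.9, -0.3]
opening: 0.403
finger_force: 0.0
```

{"method": "carry_out", "body": {"rows": [[[0, 0, 0], [0, 0, -8], 0.6], [[0, 0, 0], [0, 0, -16], 0.6], [[0, 0, 0], [0, 0, -24], 0.6], [[0, 0, 0], [0, 0, -32], 0.6], [[0, 0, 0], [0, 0, -40], 0.6], [[0, 0, 0], [0, 0, -48], 0.6], [[0, 0, 0], [0, 0, -56.6], 0.6], [[0, 0, 0], [0, 0, -56.6], 0.6], [[0, 0, 0], [0, 0, -56.6], 0.6]]}}

```text
clock: 31.65
tool_pos: [0.4933, -0.0049, 0.117]
eef_rot: [-0.175, 0.985, 0.0, -0.0]
contact_force: [0.4, 0.1, -0.6]
opening: 0.398
finger_force: 0.0
```

```bash
python3 o.py w10 "[.4925,-.0075,.056]" 110.3
python3 - <<'E'
from h import *
from plant import r
d=r.snapshot("top"); H=hsv(d); roi=np.zeros(H.shape[:2],bool); roi[180:240,200:300]=1
for o in big(roi&(H[...,0]<14)&(H[...,1]>140)&(H[...,2]>100),8): print(rect(d,o,.083),o.sum())
E
```

```text
(array([0.42722175, 0.07066777], dtype=float32), np.float32(0.045827713), np.float32(0.01123434), np.float32(91.59397)) 1301 [169.42352037 411.70945427]
(array([ 0.48749572, -0.01061091], dtype=float32), np.float32(0.042534962), np.float32(0.010573718), np.float32(20.25614)) 1078 [214.40909091 246.52133581]
shift cm [ 0.16 -0.21  6.11] turn z -0.13637089617968456 tcp [ 0.4933 -0.005   0.1171] yaw 110.16 F [-0.4  0.4  0.3] t 31.7 zax [-1.e-04  0.e+00 -1.e+00] q7 0.65 open 0.399
(array([0.42762047, 0.0845688 ], dtype=float32), np.float32(0.025998985), np.float32(0.009766888), np.float32(89.232796)) 22
```

View pics/w10.png

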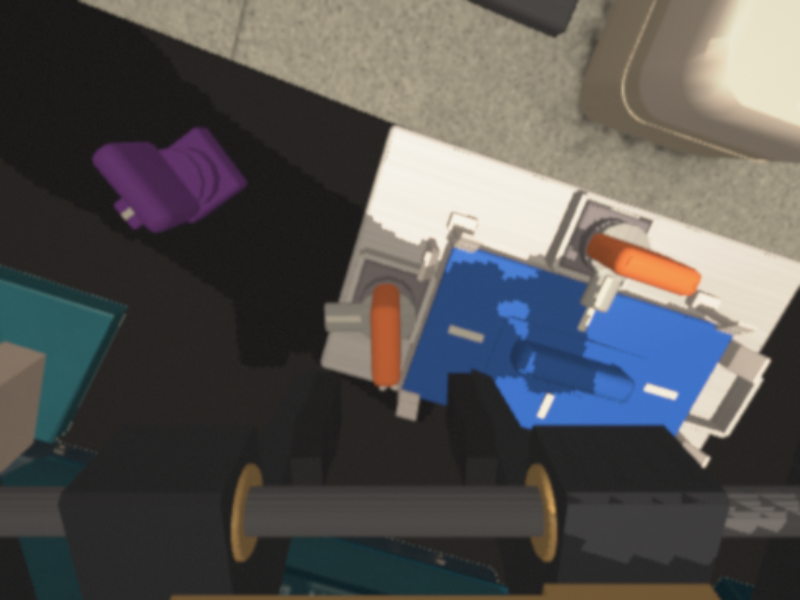

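Screw c is home: its tab lies over the cover, in line with the white mark at about (585,320). Screw a's bar at (385,335) is between the fingers and lined up. I correct by 3.5 mm and grip.

{"method": "carry_out", "body": {"rows": [[[0.12, -0.33, 0], [0, 0, 0], 0.6], [[0.12, -0.33, 2.5], [0, 0, 0], 0.6], [[0.12, -0.33, 5], [0, 0, 0], 0.6], [[0.12, -0.33, 6.1], [0, 0, 0], 0.6], [[0.12, -0.33, 6.1], [0, 0, 0], 1], [[0.12, -0.33, 6.1], [0, 0, 0], 1], [[0.12, -0.33, 6.1], [0, 0, 0], 1], [[0.12, -0.33, 6.1], [0, 0, 0], 1], [[0.12, -0.33, 6.4], [0, 0, 0], 1], [[0.12, -0.33, 6.7], [0, 0, 0], 1], [[0.12, -0.33, 7], [0, 0, 0], 1], [[0.12, -0.33, 7], [0, 0, 0], 1]]}}

```text
clock: 32.95
tool_pos: [0.4941, -0.0081, 0.0485]
eef_rot: [-0.177, 0.984, -0.0, 0.001]
contact_force: [-1.3, -1.4, 12.8]
opening: 0.129
finger_force: 55.0
```

{"method": "carry_out", "body": {"rows": [[[0, 0, 0], [0, 0, 3], 1], [[0, 0, 0], [0, 0, 9], 1], [[0, 0, 0], [0, 0, 15], 1], [[0, 0, 0], [0, 0, 21], 1], [[0, 0, 0], [0, 0, 27], 1], [[0, 0, 0], [0, 0, 33], 1], [[0, 0, 0], [0, 0, 33], 1]]}}

```text
clock: 33.65
tool_pos: [0.4942, -0.0088, 0.0487]
eef_rot: [0.111, 0.994, -0.001, 0.001]
contact_force: [-1.0, -1.5, 11.6]
opening: 0.133
finger_force: 55.0
```

Run:
```python
from h import *
delta([.4933,-.0085,.048],92.6); s,M=tool(); print(s["q"].round(2),s["moment"].round(2),s["finger_force"])
```

```text
shift cm [0.09 0.01 0.07] turn z -15.392544745851126 tcp [ 0.4942 -0.0088  0.0487] yaw 77.21 F [-1.  -1.5 11.6] t 33.65 zax [ 0.0025 -0.0015 -1.    ] q7 -0.02 open 0.133
[ 0.53  1.13 -1.12  2.06  1.35  0.99 -0.02] [-0.48  0.2  -0.06] 55.00421209260821
```

{"method": "carry_out", "body": {"rows": [[[0, 0, 0], [0, 0, 6], 1], [[0, 0, 0], [0, 0, 12], 1], [[0, 0, 0], [0, 0, 18], 1], [[0, 0, 0], [0, 0, 24], 1], [[0, 0, 0], [0, 0, 30], 1], [[0, 0, 0], [0, 0, 36], 1], [[0, 0, 0], [0, 0, 42], 1], [[0, 0, 0], [0, 0, 48], 1], [[0, 0, 0], [0, 0, 54], 1], [[0, 0, 0], [0, 0, 60], 1], [[0, 0, 0], [0, 0, 60], 1]]}}

```text
clock: 34.75
tool_pos: [0.4933, -0.0098, 0.0484]
eef_rot: [0.594, 0.805, -0.001, 0.001]
contact_force: [-1.4, -2.9, 11.1]
opening: 0.131
finger_force: 55.0
```

{"method": "carry_out", "body": {"rows": [[[0, 0, 0], [0, 0, 6], 1], [[0, 0, 0], [0, 0, 12], 1], [[0, 0, 0], [0, 0, 18], 1], [[0, 0, 0], [0, 0, 24], 1], [[0, 0, 0], [0, 0, 30], 1], [[0, 0, 0], [0, 0, 36], 1], [[0, 0, 0], [0, 0, 42], 1], [[0, 0, 0], [0, 0, 48], 1], [[0, 0, 0], [0, 0, 52], 1], [[0, 0, 0], [0, 0, 52], 1]]}}

```text
clock: 35.75
tool_pos: [0.4907, -0.0131, 0.0475]
eef_rot: [0.885, 0.466, -0.004, 0.004]
contact_force: [-5.9, -10.0, 12.8]
opening: 0.167
finger_force: 69.0
```

Run:
```python
from h import *
delta([.4933,-.0085,.048],-87.4); s,M=tool(); print(s["q"].round(2),s["moment"].round(2),s["finger_force"])
```

```text
shift cm [ 0.53 -0.04 -0.05] turn z 52.94270012640831 tcp [ 0.4907 -0.0131  0.0475] yaw -34.46 F [ -5.9 -10.   12.8] t 35.75 zax [-0.0031 -0.0107 -0.9999] q7 -1.93 open 0.167
[ 0.46  1.05 -0.95  2.07  1.3   0.83 -1.93] [-1.8   1.14  1.72] 68.97816639720986
```

The opening and torque rose, so a finger tip probably touched an end guide: TCP 47.5 mm against guides 49 mm high. The turn is past 1.7, so the thread should hold it down. I release, rise and look.

{"method": "carry_out", "body": {"rows": [[[0, 0, 0], [0, 0, -4], 0.9], [[0, 0, 0], [0, 0, -4], 0.6], [[0, 0, 0], [0, 0, -4], 0.6], [[0, 0, -2], [0, 0, -4], 0.6], [[0, 0, -5], [0, 0, -4], 0.6], [[0, 0, -7], [0, 0, -12], 0.6], [[0, 0, -7], [0, 0, -20], 0.6], [[0, 0, -7], [0, 0, -28], 0.6], [[0, 0, -7], [0, 0, -36], 0.6], [[0, 0, -7], [0, 0, -44], 0.6], [[0, 0, -7], [0, 0, -52], 0.6], [[0, 0, -7], [0, 0, -60], 0.6]]}}

```text
clock: 36.95
tool_pos: [0.4937, -0.0083, 0.1172]
eef_rot: [0.533, 0.846, 0.0, 0.0]
contact_force: [-0.2, 0.7, -0.2]
opening: 0.4
finger_force: 0.0
```

{"method": "carry_out", "body": {"rows": [[[0, 0, 0], [0, 0, -8], 0.6], [[0, 0, 0], [0, 0, -16], 0.6], [[0, 0, 0], [0, 0, -24], 0.6], [[0, 0, 0], [0, 0, -32], 0.6], [[0, 0, 0], [0, 0, -40], 0.6], [[0, 0, 0], [0, 0, -48], 0.6], [[0, 0, 0], [0, 0, -56], 0.6], [[0, 0, 0], [0, 0, -64], 0.6], [[0, 0, 0], [0, 0, -72], 0.6], [[0, 0, 0], [0, 0, -80], 0.6], [[0, 0, 0], [0, 0, -88], 0.6], [[0, 0, 0], [0, 0, -96], 0.6]]}}

```text
clock: 38.15
tool_pos: [0.4937, -0.0083, 0.1171]
eef_rot: [-0.272, 0.962, 0.0, 0.0]
contact_force: [0.8, -0.4, 0.2]
opening: 0.404
finger_force: 0.0
```

{"method": "carry_out", "body": {"rows": [[[0, 0, 0], [0, 0, -8], 0.6], [[0, 0, 0], [0, 0, -16], 0.6], [[0, 0, 0], [0, 0, -24], 0.6], [[0, 0, 0], [0, 0, -24], 0.6], [[0, 0, 0], [0, 0, -24], 0.6], [[0, 0, 0], [0, 0, -24], 0.6]]}}

```text
clock: 38.75
tool_pos: [0.4935, -0.0085, 0.1172]
eef_rot: [-0.463, 0.886, -0.0, 0.0]
contact_force: [0.4, 0.0, -0.5]
opening: 0.398
finger_force: 0.0
```

```bash
python3 o.py w11 "[.4933,-.0085,.058]" 145.5
```

```text
(array([ 0.48806456, -0.01546968], dtype=float32), np.float32(0.03980188), np.float32(0.01471254), np.float32(85.836334)) 1251 [211.91606715 252.2853717 ]
(array([0.4302369 , 0.05983496], dtype=float32), np.float32(0.0400557), np.float32(0.010900935), np.float32(91.76578)) 790 [253.18734177 392.74303797]
shift cm [0.01 0.02 5.92] turn z -0.2751599868472283 tcp [ 0.4935 -0.0085  0.1172] yaw 145.22 F [-0.   1.1 -1.5] t 38.8 zax [ 2.e-04 -1.e-04 -1.e+00] q7 1.21 open 0.396
```

View pics/w11.png

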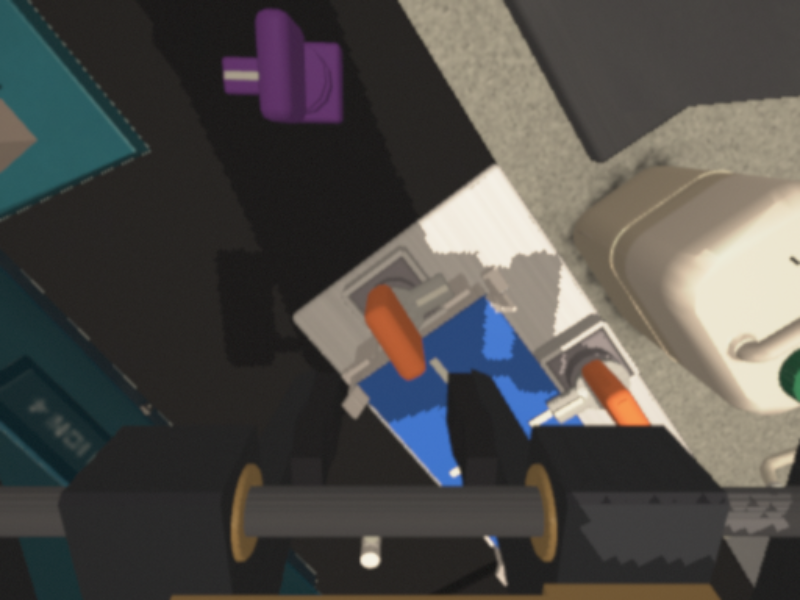

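Screw a's tab points to (440,290), which is a turn of about 1.7 rad. The bar slipped in the fingers over the last part. I check from the side camera whether the thread holds it down.

Run:
```python
from h import *
from plant import r
d1=r.snapshot("side"); pickle.dump(d1,open("pics/side11.pkl","wb"))
d0=pickle.load(open("pics/side5.pkl","rb"))
for n,d in(("before",d0),("now",d1)):
    H=hsv(d)
    for nm,ax in(("a",[.4933,-.0083]),("c",[.4281,.0834])):
        e=px(d,[ax+[.083],ax+[.075],ax+[.047],ax+[.039]])
        o=(H[...,0]<16)&(H[...,1]>120)&(H[...,2]>90)
        u=int(round(e[0,0])); 
        col=[np.nonzero(o[int(e[0,1])-15:int(e[0,1])+30,c])[0]+int(e[0,1])-15 for c in range(u-3,u+4)]
        print(n,nm,"exp top up/down, bottom up/down rows",e[:,1].round(1),"seen",[(c.min(),c.max()) if len(c) else None for c in col])
x,y=px(d1,[[.488,.0485,.06]])[0].astype(int)
c=d1["image"][y-45:y+45,x-60:x+60,::-1]
cv2.imwrite("pics/s11.png",cv2.resize(c,(800,600),interpolation=cv2.INTER_CUBIC))
```

```text
before a exp top up/down, bottom up/down rows [190.8 193.6 203.5 206.3] seen [(np.int64(191), np.int64(204)), (np.int64(191), np.int64(203)), (np.int64(190), np.int64(203)), (np.int64(190), np.int64(203)), (np.int64(190), np.int64(203)), (np.int64(190), np.int64(202)), (np.int64(189), np.int64(202))]
before c exp top up/down, bottom up/down rows [181.6 184.4 193.7 196.4] seen [(np.int64(180), np.int64(190)), (np.int64(180), np.int64(191)), (np.int64(180), np.int64(192)), (np.int64(180), np.int64(193)), (np.int64(180), np.int64(194)), (np.int64(181), np.int64(194)), (np.int64(183), np.int64(194))]
now a exp top up/down, bottom up/down rows [190.8 193.6 203.5 206.3] seen [None, (np.int64(191), np.int64(202)), (np.int64(191), np.int64(204)), (np.int64(191), np.int64(206)), (np.int64(191), np.int64(206)), (np.int64(193), np.int64(206)), (np.int64(194), np.int64(206))]
now c exp top up/down, bottom up/down rows [181.6 184.4 193.7 196.4] seen [None, (np.int64(182), np.int64(190)), (np.int64(181), np.int64(193)), (np.int64(181), np.int64(195)), (np.int64(182), np.int64(196)), (np.int64(186), np.int64(197)), (np.int64(186), np.int64(196))]
```

View pics/s11.png

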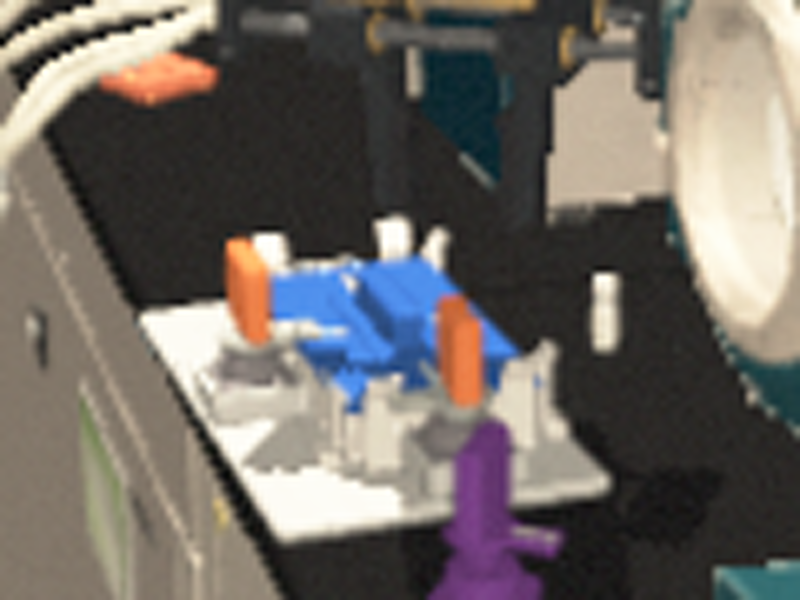

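Both bars are at the lowered height, so the thread holds a. I regrip higher, with the TCP at 53 mm and clear of the guides, aligned with the bar.

{"method": "carry_out", "body": {"rows": [[[0, 0, 0], [0, 0, -8], 0.6], [[0, 0, 0], [0, 0, -16], 0.6], [[0, 0, 0], [0, 0, -24], 0.6], [[0, 0, 0], [0, 0, -30], 0.6], [[0, 0, 2], [0, 0, -30], 0.6], [[0, 0, 4.5], [0, 0, -30], 0.6], [[0, 0, 6.3], [0, 0, -30], 0.6], [[0, 0, 6.4], [0, 0, -30], 0.6], [[0, 0, 6.4], [0, 0, -30], 1], [[0, 0, 6.4], [0, 0, -30], 1], [[0, 0, 6.4], [0, 0, -30], 1], [[0, 0, 6.4], [0, 0, -30], 1]]}}

```text
clock: 40.05
tool_pos: [0.4932, -0.0083, 0.0541]
eef_rot: [-0.678, 0.735, -0.0, 0.0]
contact_force: [-1.8, -0.5, 3.4]
opening: 0.134
finger_force: 55.0
```

{"method": "carry_out", "body": {"rows": [[[0, 0, 0.1], [0, 0, 6], 1], [[0, 0, 0.1], [0, 0, 12], 1], [[0, 0, 0.1], [0, 0, 18], 1], [[0, 0, 0.1], [0, 0, 24], 1], [[0, 0, 0.1], [0, 0, 24], 1]]}}

```text
clock: 40.55
tool_pos: [0.4919, -0.0114, 0.0526]
eef_rot: [-0.511, 0.86, -0.003, -0.002]
contact_force: [-3.5, -8.1, 7.6]
opening: 0.153
finger_force: 62.4
```

Run:
```python
from h import *
delta([.4933,-.0085,.052],92.6); s,M=tool(); print(s["q"].round(2),s["moment"].round(2),s["finger_force"])
```

```text
shift cm [-0.32  0.01  0.06] turn z 58.852511615545865 tcp [ 0.4919 -0.0114  0.0526] yaw 151.45 F [-3.5 -8.1  7.6] t 40.55 zax [-0.0011 -0.0071 -1.    ] q7 1.25 open 0.153
[ 0.6   1.25 -1.33  2.06  1.39  1.22  1.25] [-1.16  0.8   1.39] 62.440149150788784
```

{"method": "carry_out", "body": {"rows": [[[0, 0, 0], [0, 0, 0], 0.6], [[0, 0, 0], [0, 0, 0], 0.6], [[0, 0, 0], [0, 0, 0], 0.6], [[0, 0, -2], [0, 0, 0], 0.6], [[0, 0, -5], [0, 0, 0], 0.6], [[0, 0, -7], [0, 0, -8], 0.6], [[0, 0, -7], [0, 0, -16], 0.6], [[0, 0, -7], [0, 0, -16], 0.6], [[0, 0, -7], [0, 0, -16], 0.6]]}}

```text
clock: 41.45
tool_pos: [0.4933, -0.0085, 0.1219]
eef_rot: [-0.623, 0.782, 0.0, -0.0]
contact_force: [0.4, -0.2, -0.1]
opening: 0.4
finger_force: 0.0
```

```bash
cat > bar.py <<'E'
# fit the bar (36x12x36 box) on its known axis: yaw and top height, by mask overlap in wrist and side views
from h import *
from plant import r
import sys
def fit(ax,views):
    best=[]
    for dep in(0,.004,.007,.008,.009):
        for y in np.arange(0,180,2.):
            c,s=np.cos(np.radians(y)),np.sin(np.radians(y)); sc=0
            for d,o,bias in views:
                P=[[ax[0]+bias[0]+c*i*.018-s*j*.006,ax[1]+bias[1]+s*i*.018+c*j*.006,z-dep] for i in(-1,1) for j in(-1,1) for z in(.047,.083)]
                m=np.zeros(o.shape,np.uint8); cv2.fillConvexPoly(m,cv2.convexHull(px(d,P).round().astype(np.int32)),1)
                sc+=(m&o).sum()/max(1,(m|o).sum())
            best.append((round(sc/len(views),3),dep,y))
    return sorted(best)[::-1][:5]
def near(d,ax,rad):
    H=hsv(d); o=(H[...,0]<16)&(H[...,1]>120)&(H[...,2]>60)
    u,v=px(d,[list(ax)+[.06]])[0]; yy,xx=np.indices(o.shape)
    return (o&(np.hypot(xx-u,yy-v)<rad)).astype(np.uint8)
if __name__=="__main__":
    s,M=tool(); A=dict(a=[.4933,-.0083],c=[.4281,.0834])
    dw=r.snapshot("wrist"); ds=r.snapshot("side"); pickle.dump((dw,ds),open("pics/b.pkl","wb"))
    for k in sys.argv[1]:
        b=M[:,0]*.003+M[:,1]*.0006
        print(k,"wrist",fit(A[k],[(dw,near(dw,A[k],90),b)])[:4])
        print(k,"side",fit(A[k],[(ds,near(ds,A[k],16),[0,0])])[:4])
    delta(A["a"]+[.053],175)
E
python3 bar.py ac
python3 - <<'E'
from bar import *
d=pickle.load(open("pics/w11.pkl","rb")); M=d["pose"][:3,:3]; # tool y yaw 145
y=np.radians(145.2); b=np.array([np.cos(y+np.pi/2),np.sin(y+np.pi/2)])*.003
print("w11",fit([.4933,-.0083],[(d,near(d,[.4933,-.0083],90),b)]))
d=pickle.load(open("pics/w10.pkl","rb")); y=np.radians(110.2); b=np.array([np.cos(y+np.pi/2),np.sin(y+np.pi/2)])*.003
print("w10 (expect 20, depth 0)",fit([.4933,-.0083],[(d,near(d,[.4933,-.0083],90),b)]))
E
```

```text
a wrist [(np.float64(0.805), 0.007, np.float64(84.0)), (np.float64(0.797), 0.008, np.float64(84.0)), (np.float64(0.795), 0.007, np.float64(82.0)), (np.float64(0.789), 0.004, np.float64(82.0))]
a side [(np.float64(0.697), 0.004, np.float64(82.0)), (np.float64(0.694), 0, np.float64(82.0)), (np.float64(0.677), 0, np.float64(80.0)), (np.float64(0.667), 0.008, np.float64(66.0))]
c wrist [(np.float64(0.053), 0.009, np.float64(104.0)), (np.float64(0.052), 0.007, np.float64(104.0)), (np.float64(0.051), 0.009, np.float64(106.0)), (np.float64(0.051), 0.009, np.float64(102.0))]
c side [(np.float64(0.648), 0.008, np.float64(82.0)), (np.float64(0.648), 0.007, np.float64(82.0)), (np.float64(0.644), 0, np.float64(82.0)), (np.float64(0.641), 0.004, np.float64(82.0))]
shift cm [-0.03 -0.01  6.87] turn z -7.794369457638425 tcp [ 0.4932 -0.0085  0.1217] yaw 167.21 F [0.9 0.8 0.3] t 41.55 zax [-8.e-04  1.e-04 -1.e+00] q7 1.6 open 0.4
w11 [(np.float64(0.789), 0.004, np.float64(78.0)), (np.float64(0.786), 0.007, np.float64(80.0)), (np.float64(0.785), 0.007, np.float64(76.0)), (np.float64(0.784), 0.007, np.float64(78.0)), (np.float64(0.782), 0.007, np.float64(82.0))]
w10 (expect 20, depth 0) [(np.float64(0.792), 0, np.float64(24.0)), (np.float64(0.792), 0, np.float64(22.0)), (np.float64(0.791), 0, np.float64(20.0)), (np.float64(0.788), 0.004, np.float64(20.0)), (np.float64(0.783), 0, np.float64(18.0))]
```

Screw a stops at about 1.74 rad even with the tips above the guides, and its tab is then close to the end guide. My sideways drift of about 3 mm towards -x probably pressed the screw against that guide, so I retry with a bias away from it.

{"method": "carry_out", "body": {"rows": [[[0, 0, 3], [0, 0, -6.4], 0.6], [[0, 0, 5.5], [0, 0, -6.4], 0.6], [[0, 0, 6.8], [0, 0, -6.4], 0.6], [[0, 0, 6.8], [0, 0, -6.4], 0.6], [[0, 0, 6.8], [0, 0, -6.4], 1], [[0, 0, 6.8], [0, 0, -6.4], 1], [[0, 0, 6.8], [0, 0, -6.4], 1], [[0, 0, 6.8], [0, 0, -6.4], 1], [[0.05, -0.2, 6.9], [0, 0, -6.4], 1], [[0.1, -0.4, 6.9], [0, 0, -6.4], 1], [[0.1, -0.4, 6.9], [0, 0, -6.4], 1]]}}

```text
clock: 42.65
tool_pos: [0.4941, -0.0085, 0.0541]
eef_rot: [-0.669, 0.744, 0.003, -0.001]
contact_force: [-8.8, 2.6, 9.2]
opening: 0.132
finger_force: 55.0
```

{"method": "carry_out", "body": {"rows": [[[0, 0, 0], [0, 0, 3], 1], [[0, 0, 0], [0, 0, 6], 1], [[0, 0, 0], [0, 0, 9], 1], [[0, 0, 0], [0, 0, 12], 1], [[0, 0, 0], [0, 0, 12], 1]]}}

```text
clock: 43.15
tool_pos: [0.4935, -0.0107, 0.0532]
eef_rot: [-0.587, 0.809, 0.001, -0.003]
contact_force: [-8.6, -2.0, 4.1]
opening: 0.138
finger_force: 55.3
```

Run:
```python
from h import *
delta([.4933,-.0085,.052],92.6); s,M=tool(); print(s["q"].round(2),s["moment"].round(2),s["finger_force"])
```

```text
shift cm [-0.21  0.09  0.12] turn z 69.33643236675604 tcp [ 0.4935 -0.0107  0.0532] yaw 161.94 F [-8.6 -2.   4.1] t 43.15 zax [-0.0056 -0.0017 -1.    ] q7 1.45 open 0.138
[ 0.6   1.25 -1.33  2.05  1.38  1.22  1.45] [0.06 1.79 0.74] 55.29082327382639
```

Run:
```python
from h import *
o=np.array([.489,.086]); T=R.from_euler('z',2.6,degrees=True).as_matrix()[:2,:2]
def base(n,yw,pts,z):
    d=pickle.load(open(f"pics/{n}.pkl","rb")); y=np.radians(yw)
    b=np.array([np.cos(y+np.pi/2),np.sin(y+np.pi/2)])*.003+np.array([np.cos(y),np.sin(y)])*.0006
    p=w(d,np.array(pts)*.64,z)[:,:2]-b
    return ((p-o)@T*1000).round(1)
print("w10 guides z49",base("w10",110.2,[[425,240],[437,265],[398,393],[418,418]],.049).tolist())
print("w10 tab a end z44",base("w10",110.2,[[326,318]],.044).tolist(), "rel axis 0,-94")
print("w11 guides z49",base("w11",145.2,[[490,270],[515,310],[345,385],[368,418]],.049).tolist())
print("w11 tab a",base("w11",145.2,[[447,283],[440,300],[430,365]],.037).tolist())
print("w10 tab c + mark", base("w10",110.2,[[600,285],[585,325]],.036).tolist())
# purity profile along ring of radius r around axis a at tab height: grey levels
d=pickle.load(open("pics/b.pkl","rb"))[0]; s=np.radians(167.2)
b=np.array([np.cos(s+np.pi/2),np.sin(s+np.pi/2)])*.003+np.array([np.cos(s),np.sin(s)])*.0006
for z in(.036,):
  for rad in(.014,.02,.025,.028,.032):
    out=[]
    for a in range(100,200,5): # direction in base frame deg from base x
        p=T@(np.array([0,-.094])+rad*np.array([np.cos(np.radians(a)),np.sin(np.radians(a))]))+o+b
        u,v=px(d,[[*p,z]])[0]; out.append(int(d["image"][int(v),int(u)].mean()) if 0<=v<384 and 0<=u<512 else -1)
    print(rad,out)
```

```text
w10 guides z49 [[-37.8, -89.1], [-28.7, -80.4], [37.8, -77.5], [48.1, -63.8]]
w10 tab a end z44 [[12.6, -121.2]] rel axis 0,-94
w11 guides z49 [[-46.9, -86.3], [-45.4, -63.5], [41.2, -81.1], [43.7, -59.9]]
w11 tab a [[-26.9, -89.4], [-19.3, -84.4], [5.0, -59.4]]
w10 tab c + mark [[-39.9, -0.4], [-18.9, 1.3]]
0.014 [96, 117, 126, 127, 126, 126, 125, 127, 127, 145, 158, 156, 148, 133, 130, 129, 122, 116, 98, 93]
0.02 [128, 131, 132, 132, 142, 149, 153, 124, 119, 125, 127, 145, 162, 134, 130, 127, 121, 139, 144, 147]
0.025 [84, 84, 83, 84, 89, 118, 131, 138, 132, 127, 125, 128, 159, 145, 129, 127, 132, 151, 152, 150]
0.028 [84, 83, 84, 85, 84, 83, 92, 129, 131, 168, 126, 127, 145, 141, 124, 122, 142, 151, 151, 149]
0.032 [84, 85, 85, 85, 84, 84, 84, 85, 111, 139, 168, 132, 131, 130, 131, 153, 152, 151, 151, 151]
```

{"method": "carry_out", "body": {"rows": [[[0, 0.2, 0], [0, 0, -6], 1], [[0, 0.3, 0], [0, 0, -11], 1], [[0, 0.3, 0.2], [0, 0, -11], 1], [[0, 0.3, 0.4], [0, 0, -11], 1], [[0, 0.3, 0.5], [0, 0, -11], 1]]}}

```text
clock: 43.65
tool_pos: [0.4934, -0.0091, 0.0499]
eef_rot: [-0.661, 0.75, -0.0, -0.0]
contact_force: [-6.1, -2.3, 20.3]
opening: 0.128
finger_force: 55.0
```

{"method": "carry_out", "body": {"rows": [[[0, 0, 0], [0, 0, 4], 1], [[0, 0, 0], [0, 0, 8], 1], [[0, 0, 0], [0, 0, 12], 1], [[0, 0, 0], [0, 0, 16], 1], [[0, 0, 0], [0, 0, 16], 1]]}}

```text
clock: 44.15
tool_pos: [0.4923, -0.0111, 0.0498]
eef_rot: [-0.551, 0.834, -0.002, -0.002]
contact_force: [-7.9, -7.3, 17.0]
opening: 0.147
finger_force: 59.2
```

Run:
```python
from h import *
delta([.4933,-.0085,.052],92.6); s,M=tool(); print(s["q"].round(2),s["moment"].round(2),s["finger_force"])
```

```text
shift cm [-0.28  0.01 -0.22] turn z 64.33865849865202 tcp [ 0.4923 -0.0111  0.0498] yaw 156.94 F [-7.9 -7.3 17. ] t 44.15 zax [-0.0013 -0.0051 -1.    ] q7 1.35 open 0.147
[ 0.6   1.25 -1.32  2.06  1.39  1.21  1.35] [-1.1   1.52  1.2 ] 59.19532572152093
```

Run:
```python
from h import *
o=np.array([.489,.086]); T=R.from_euler('z',2.6,degrees=True).as_matrix()[:2,:2]
d=pickle.load(open("pics/w7.pkl","rb")); y=np.radians(2.5)
b=np.array([np.cos(y+np.pi/2),np.sin(y+np.pi/2)])*.003+np.array([np.cos(y),np.sin(y)])*.0006
pts=(np.array([[280,57],[335,92],[467,57],[520,92],[275,93],[533,93],[293,517],[517,517]])+[355,201])/3
for z in(.049,.034): print(z,((w(d,pts,z)[:,:2]-b-o)@T*1000).round(1).tolist())
# brightness profiles across guide row y=+83 and +79 (z .045), x from -45 to 45 step 2, in the b end
G=cv2.cvtColor(d["image"],cv2.COLOR_RGB2GRAY)
for z in(.049,.04):
  for yy in(76,78,80,82,84,86,88,90):
    P=np.array([T@np.array([x/1000,yy/1000])+o+b for x in range(-44,-8,2)]); uv=px(d,np.c_[P,np.full(len(P),z)])
    print(z,yy,cv2.remap(G,uv[:,0].astype(np.float32),uv[:,1].astype(np.float32),cv2.INTER_LINEAR).ravel().tolist())
```

```text
0.049 [[-35.8, 83.7], [-19.7, 73.7], [19.7, 83.5], [35.8, 73.5], [-37.7, 73.5], [39.7, 73.2], [-37.9, -67.9], [40.0, -68.3]]
0.034 [[-37.6, 83.7], [-20.7, 73.2], [20.8, 83.5], [37.7, 73.0], [-39.6, 72.9], [41.8, 72.6], [-39.8, -75.6], [42.0, -76.0]]
0.049 76 [237, 237, 235, 236, 236, 208, 202, 202, 202, 195, 181, 183, 213, 235, 181, 236, 235, 233]
0.049 78 [238, 237, 236, 235, 226, 176, 172, 171, 171, 170, 168, 136, 153, 234, 188, 239, 238, 236]
0.049 80 [238, 237, 237, 236, 219, 187, 186, 185, 185, 186, 177, 140, 158, 236, 184, 240, 238, 237]
0.049 82 [238, 237, 236, 236, 233, 236, 236, 235, 235, 235, 225, 165, 165, 235, 182, 240, 239, 237]
0.049 84 [238, 237, 237, 236, 236, 234, 233, 209, 197, 199, 196, 211, 215, 235, 180, 240, 238, 237]
0.049 86 [238, 237, 237, 237, 239, 238, 237, 235, 236, 237, 238, 238, 231, 235, 172, 237, 239, 237]
0.049 88 [238, 238, 237, 237, 240, 238, 237, 236, 237, 238, 239, 238, 230, 234, 162, 230, 239, 238]
0.049 90 [238, 238, 237, 237, 240, 238, 237, 237, 238, 238, 239, 238, 234, 235, 189, 233, 239, 238]
0.04 76 [238, 236, 235, 238, 220, 196, 195, 195, 196, 180, 178, 182, 218, 221, 205, 237, 235, 233]
0.04 78 [238, 237, 235, 236, 196, 172, 171, 171, 171, 170, 162, 124, 183, 225, 209, 240, 238, 236]
0.04 80 [238, 237, 236, 232, 198, 188, 188, 187, 188, 187, 166, 137, 183, 226, 205, 240, 238, 237]
0.04 82 [238, 237, 236, 233, 235, 236, 236, 234, 234, 233, 210, 153, 188, 226, 202, 240, 238, 237]
0.04 84 [238, 237, 236, 236, 235, 233, 228, 198, 198, 199, 196, 216, 215, 226, 197, 240, 238, 237]
0.04 86 [238, 237, 236, 238, 239, 237, 236, 235, 237, 237, 238, 238, 225, 228, 185, 238, 238, 237]
0.04 88 [238, 237, 236, 238, 239, 238, 236, 237, 238, 238, 238, 238, 221, 230, 162, 234, 238, 238]
0.04 90 [238, 237, 236, 238, 239, 238, 237, 237, 239, 238, 239, 238, 230, 232, 184, 235, 238, 238]
```

Run:
```python
from h import *
o=np.array([.489,.086]); T=R.from_euler('z',2.6,degrees=True).as_matrix()[:2,:2]
def ring(d,yw,ax,rads,angs,z):
    s=np.radians(yw); b=np.array([np.cos(s+np.pi/2),np.sin(s+np.pi/2)])*.003+np.array([np.cos(s),np.sin(s)])*.0006
    G=cv2.cvtColor(d["image"],cv2.COLOR_RGB2GRAY)
    for rad in rads:
        a=np.radians(angs); P=(np.array(ax)/1000+rad/1000*np.c_[np.cos(a),np.sin(a)])@T.T+o+b
        uv=px(d,np.c_[P,np.full(len(P),z)]).astype(np.float32)
        print(rad,cv2.remap(G,uv[:,0],uv[:,1],cv2.INTER_LINEAR).ravel().tolist())
print("a start (tab expected 270+turn..)"); ring(pickle.load(open("pics/w10.pkl","rb")),110.2,[0,-94],(18,22,26,28,31),np.arange(250,330,4),.044)
print("a now"); ring(pickle.load(open("pics/b.pkl","rb"))[0],167.2,[0,-94],(18,22,26,28,31,34),np.arange(130,200,4),.037)
print("c home"); ring(pickle.load(open("pics/w10.pkl","rb")),110.2,[-61,0],(18,22,26,28,31),np.arange(-36,37,4),.036)
```

```text
a start (tab expected 270+turn..)
18 [91, 93, 98, 106, 108, 113, 108, 115, 120, 121, 123, 135, 153, 153, 137, 124, 122, 119, 125, 135]
22 [142, 139, 141, 140, 138, 136, 134, 118, 120, 122, 123, 141, 155, 140, 125, 121, 121, 135, 141, 143]
26 [64, 41, 31, 28, 27, 28, 28, 66, 116, 121, 123, 147, 151, 126, 123, 124, 141, 144, 146, 147]
28 [27, 28, 27, 27, 27, 26, 27, 53, 114, 121, 124, 151, 146, 124, 120, 133, 145, 147, 147, 146]
31 [27, 26, 26, 28, 27, 26, 26, 29, 48, 55, 54, 71, 87, 97, 93, 110, 142, 146, 146, 147]
a now
18 [146, 133, 123, 125, 129, 131, 145, 164, 164, 147, 134, 132, 130, 125, 129, 142, 144, 137]
22 [137, 146, 155, 146, 130, 129, 131, 148, 166, 156, 134, 131, 129, 124, 143, 154, 153, 153]
26 [114, 131, 134, 135, 154, 134, 128, 133, 161, 162, 136, 131, 127, 132, 153, 154, 154, 154]
28 [78, 105, 130, 139, 169, 155, 128, 131, 143, 142, 126, 128, 128, 143, 155, 154, 153, 152]
31 [74, 73, 90, 129, 138, 172, 149, 133, 134, 134, 133, 146, 154, 154, 154, 154, 154, 154]
34 [74, 74, 73, 88, 129, 141, 172, 138, 134, 139, 153, 155, 157, 156, 156, 156, 156, 154]
c home
18 [84, 89, 89, 89, 93, 115, 137, 178, 196, 181, 228, 237, 223, 208, 204, 192, 173, 206, 213]
22 [98, 123, 136, 138, 126, 102, 114, 123, 130, 165, 234, 233, 210, 203, 188, 183, 205, 220, 225]
26 [127, 93, 73, 69, 69, 76, 105, 119, 134, 195, 237, 226, 206, 193, 134, 110, 101, 106, 123]
28 [76, 70, 70, 69, 70, 71, 101, 118, 123, 157, 237, 221, 205, 175, 121, 117, 116, 110, 104]
31 [70, 69, 70, 70, 70, 71, 89, 116, 120, 134, 223, 212, 200, 142, 116, 115, 116, 115, 115]
```

The profiles put the tab's corner about 15 mm ahead of the axis, which is where the cover's end edge lies. Pressed too deep, the tab may be catching under that edge. From 1.7 rad on the thread holds the screw down, so I regrip and turn with a slight upward pull instead of pressure.

{"method": "carry_out", "body": {"rows": [[[0, 0, -0.2], [0, 0, -8], 1], [[0, 0, -0.4], [0, 0, -16], 1], [[0, 0, -0.4], [0, 0, -16], 0.7], [[0, 0, -0.4], [0, 0, -16], 0.7], [[0, 0, -0.9], [0, 0, -16], 0.7], [[0, 0, -0.9], [0, 0, -16], 0.7], [[0, 0, -0.9], [0, 0, -16], 1], [[0, 0, -0.9], [0, 0, -16], 1], [[0, 0, -0.9], [0, 0, -16], 1], [[0, 0, -1.1], [0, 0, -16], 1], [[0, 0, -1.1], [0, 0, -16], 1]]}}

```text
clock: 45.25
tool_pos: [0.4931, -0.0097, 0.0578]
eef_rot: [-0.661, 0.75, 0.001, -0.001]
contact_force: [-1.5, 2.2, -13.0]
opening: 0.13
finger_force: 55.0
```

{"method": "carry_out", "body": {"rows": [[[0, 0, 0], [0, 0, 4], 1], [[0, 0, 0], [0, 0, 8], 1], [[0, 0, 0], [0, 0, 12], 1], [[0, 0, 0], [0, 0, 16], 1], [[0, 0, 0], [0, 0, 16], 1]]}}

```text
clock: 45.75
tool_pos: [0.4913, -0.013, 0.0577]
eef_rot: [-0.551, 0.835, -0.002, -0.004]
contact_force: [-4.7, -7.6, -7.1]
opening: 0.146
finger_force: 60.8
```

Run:
```python
from h import *
delta([.4933,-.0085,.052],92.6); s,M=tool(); print(s["q"].round(2),s["moment"].round(2),s["finger_force"])
```

```text
shift cm [-0.5  -0.    0.57] turn z 64.24958825136372 tcp [ 0.4913 -0.013   0.0577] yaw 156.85 F [-4.7 -7.6 -7.1] t 45.75 zax [-0.0053 -0.0081 -1.    ] q7 1.36 open 0.146
[ 0.6   1.24 -1.33  2.06  1.37  1.22  1.36] [-0.79  0.91  1.35] 60.845869118347764
```

{"method": "carry_out", "body": {"rows": [[[0, 0, 0.1], [0, 0, -8], 1], [[0, 0, 0.1], [0, 0, -16], 1], [[0, 0, 0.1], [0, 0, -22], 1], [[0, 0, 0.1], [0, 0, -28], 1], [[0, 0, 0.1], [0, 0, -34], 1], [[0, 0, 0.1], [0, 0, -40], 1], [[0, 0, 0.1], [0, 0, -46], 1], [[0, 0, 0.1], [0, 0, -46], 1]]}}

```text
clock: 46.55
tool_pos: [0.4938, -0.01, 0.0579]
eef_rot: [0.833, -0.554, -0.0, 0.001]
contact_force: [-2.0, 0.5, -4.4]
opening: 0.134
finger_force: 55.0
```

Run:
```python
from h import *
delta([.4933,-.0085,.060],92.6); s,M=tool(); print(s["q"].round(2),s["moment"].round(2),s["finger_force"])
```

```text
shift cm [-0.16 -0.02 -0.21] turn z -69.87542364660399 tcp [ 0.4938 -0.01    0.0579] yaw -157.28 F [-2.   0.5 -4.4] t 46.55 zax [-0.0012 -0.0012 -1.    ] q7 2.15 open 0.134
[ 0.61  1.26 -1.37  2.06  1.38  1.25  2.15] [0.15 0.48 0.03] 54.99481827020645
```

{"method": "carry_out", "body": {"rows": [[[0, 0, 0], [0, 0, 0], 0.6], [[0, 0, 0], [0, 0, 0], 0.6], [[0, 0, 0], [0, 0, 0], 0.6], [[0, 0, -3], [0, 0, 0], 0.6], [[0, 0, -6.5], [0, 0, 0], 0.6], [[0, 0, -6.5], [0, 0, 0], 0.6], [[0, 0, -6.5], [0, 0, 0], 0.6]]}}

```text
clock: 47.25
tool_pos: [0.4949, -0.0095, 0.124]
eef_rot: [0.832, -0.554, 0.001, -0.0]
contact_force: [-0.4, 0.1, 0.2]
opening: 0.401
finger_force: 0.0
```

```bash
python3 bar.py a
python3 - <<'E'
from bar import *
dw,ds=pickle.load(open("pics/b.pkl","rb"));s,M=tool();b=M[:,0]*.003+M[:,1]*.0006
# joint fit
print(fit([.4933,-.0083],[(dw,near(dw,[.4933,-.0083],90),b),(ds,near(ds,[.4933,-.0083],16),[0,0])]))
o=near(ds,[.4933,-.0083],16); v,u=np.nonzero(o); print("side rows",v.min(),v.max(),"cols",u.min(),u.max())
for dep in(0,.008): print(dep,px(ds,[[.4933,-.0083,.083-dep],[.4933,-.0083,.047-dep]]).round(1).tolist())
E
```

```text
a wrist [(np.float64(0.783), 0.004, np.float64(112.0)), (np.float64(0.774), 0.004, np.float64(114.0)), (np.float64(0.759), 0.004, np.float64(116.0)), (np.float64(0.757), 0.007, np.float64(112.0))]
a side [(np.float64(0.76), 0, np.float64(100.0)), (np.float64(0.76), 0, np.float64(98.0)), (np.float64(0.76), 0, np.float64(96.0)), (np.float64(0.751), 0, np.float64(102.0))]
shift cm [-0.17 -0.02  6.95] turn z 27.719593205539752 tcp [ 0.4939 -0.0099  0.1225] yaw -157.28 F [ 0.4  0.  -0.9] t 47.35 zax [-9.e-04 -8.e-04 -1.e+00] q7 2.22 open 0.398
[(np.float64(0.724), 0.004, np.float64(112.0)), (np.float64(0.72), 0.004, np.float64(114.0)), (np.float64(0.715), 0, np.float64(112.0)), (np.float64(0.709), 0, np.float64(116.0)), (np.float64(0.708), 0, np.float64(114.0))]
side rows 191 205 cols 264 274
0 [[267.9, 190.8], [268.0, 203.5]]
0.008 [[267.9, 193.6], [268.0, 206.3]]
```

{"method": "carry_out", "body": {"rows": [[[-0.12, 0, 3], [0, 0, 0], 0.6], [[-0.12, 0, 5.5], [0, 0, 0], 0.6], [[-0.12, 0, 6.4], [0, 0, 0], 0.6], [[-0.12, 0, 6.4], [0, 0, 0], 0.6], [[-0.12, 0, 6.4], [0, 0, 0], 1], [[-0.12, 0, 6.4], [0, 0, 0], 1], [[-0.12, 0, 6.4], [0, 0, 0], 1], [[-0.12, 0, 6.4], [0, 0, 0], 1], [[-0.12, 0, 6.6], [0, 0, 0], 1], [[-0.12, 0, 6.7], [0, 0, 0], 1], [[-0.12, 0, 6.7], [0, 0, 0], 1]]}}

```text
clock: 48.45
tool_pos: [0.4937, -0.0084, 0.0575]
eef_rot: [0.833, -0.554, 0.001, -0.0]
contact_force: [-2.8, -2.5, 10.7]
opening: 0.132
finger_force: 55.0
```

Run:
```python
from h import *
delta([.4933,-.0085,.060],92.6); s,M=tool(); print(s["q"].round(2),s["moment"].round(2),s["finger_force"])
```

```text
shift cm [-0.01  0.04 -0.25] turn z -69.83471274163588 tcp [ 0.4937 -0.0084  0.0575] yaw -157.23 F [-2.8 -2.5 10.7] t 48.45 zax [ 1.e-03 -6.e-04 -1.e+00] q7 2.15 open 0.132
[ 0.6   1.24 -1.33  2.06  1.38  1.22  2.15] [-0.31  0.66  0.01] 55.00279728323221
```

{"method": "carry_out", "body": {"rows": [[[0, 0, 0], [0, 0, 5], 1], [[0, 0, 0], [0, 0, 10], 1], [[0, 0, 0], [0, 0, 15], 1], [[0, 0, 0], [0, 0, 20], 1], [[0, 0, 0], [0, 0, 25], 1], [[0, 0, 0], [0, 0, 30], 1], [[0, 0, 0], [0, 0, 35], 1], [[0, 0, 0], [0, 0, 40], 1], [[0, 0, 0], [0, 0, 40], 1]]}}

```text
clock: 49.35
tool_pos: [0.4924, -0.0113, 0.0569]
eef_rot: [-0.593, 0.805, -0.003, -0.003]
contact_force: [-4.4, -9.2, 10.4]
opening: 0.132
finger_force: 55.0
```

Run:
```python
from h import *
delta([.4933,-.0085,.060],92.6); s,M=tool(); print(s["q"].round(2),s["moment"].round(2),s["finger_force"])
```

```text
shift cm [-0.29 -0.   -0.31] turn z 70.20039916632305 tcp [ 0.4924 -0.0113  0.0569] yaw 162.8 F [-4.4 -9.2 10.4] t 49.35 zax [-0.001  -0.0073 -1.    ] q7 1.46 open 0.132
[ 0.59  1.22 -1.29  2.06  1.37  1.18  1.46] [-1.26  0.9   1.06] 55.00117253512144
```

The bright line 15 mm ahead of the axis, with blue behind it, must be the cover's end edge: the cover lies at the -y end of its play. So the tab meets that edge when pressed this deep. I go back to about 1.3 rad, hold only about 5.5 mm depth and try again.

{"method": "carry_out", "body": {"rows": [[[0, 0, 0], [0, 0, -7], 1], [[0, 0, 0], [0, 0, -14], 1], [[0, 0, 0], [0, 0, -21], 1], [[0, 0, 0], [0, 0, -28], 1], [[0, 0, 0], [0, 0, -35], 1], [[0, 0, -0.07], [0, 0, -35], 1], [[0, 0, -0.14], [0, 0, -35], 1], [[0, 0, -0.14], [0, 0, -35], 1], [[0, 0, -0.14], [0, 0, -35], 1]]}}

```text
clock: 50.25
tool_pos: [0.4933, -0.0094, 0.0586]
eef_rot: [0.808, -0.59, 0.001, 0.001]
contact_force: [-3.1, -3.3, 9.6]
opening: 0.129
finger_force: 55.0
```

{"method": "carry_out", "body": {"rows": [[[0, 0, 0], [0, 0, 5], 1], [[0, 0, 0], [0, 0, 10], 1], [[0, 0, 0], [0, 0, 15], 1], [[0, 0, 0], [0, 0, 20], 1], [[0, 0, 0], [0, 0, 25], 1], [[0, 0, 0], [0, 0, 30], 1], [[0, 0, 0], [0, 0, 35], 1], [[0, 0, 0], [0, 0, 40], 1], [[0, 0, 0], [0, 0, 40], 1]]}}

```text
clock: 51.15
tool_pos: [0.4919, -0.0119, 0.0581]
eef_rot: [-0.558, 0.83, -0.003, -0.003]
contact_force: [-5.5, -10.4, 10.3]
opening: 0.141
finger_force: 58.7
```

Run:
```python
from h import *
delta([.4933,-.0085,.060],92.6); s,M=tool(); print(s["q"].round(2),s["moment"].round(2),s["finger_force"])
```

```text
shift cm [-0.36  0.   -0.19] turn z 65.21799131211367 tcp [ 0.4919 -0.0119  0.0581] yaw 157.82 F [ -5.5 -10.4  10.3] t 51.15 zax [-0.0019 -0.0088 -1.    ] q7 1.38 open 0.141
[ 0.59  1.21 -1.29  2.06  1.37  1.17  1.38] [-1.68  1.03  1.12] 58.690110890893266
```

{"method": "carry_out", "body": {"rows": [[[0, 0, 0], [0, 0, -8], 1], [[0, 0, 0], [0, 0, -16], 1], [[0, 0, 0], [0, 0, -24], 1], [[0, 0, 0], [0, 0, -32], 1], [[0, 0, 0], [0, 0, -38], 1], [[0, 0, 0], [0, 0, -38], 0.6], [[0, 0, 0], [0, 0, -38], 0.6], [[0, 0, 0], [0, 0, -38], 0.6], [[0, 0, -4], [0, 0, -38], 0.6], [[0, 0, -8], [0, 0, -38], 0.6], [[0, 0, -12], [0, 0, -34], 0.6], [[0, 0, -14], [0, 0, -26], 0.6]]}}

```text
clock: 52.35
tool_pos: [0.4949, -0.0071, 0.2008]
eef_rot: [0.728, -0.685, 0.001, -0.002]
contact_force: [0.5, 0.3, -0.5]
opening: 0.397
finger_force: 0.0
```

Run:
```python
from h import *
delta([.4885,.0885,.2],2.6)
```

```text
shift cm [-9.58  0.06  0.1 ] turn z 0.8920196914331484 tcp [ 0.4949 -0.0071  0.2008] yaw -176.51 F [ 0.5  0.3 -0.5] t 52.35 zax [ 0.0044  0.0016 -1.    ] q7 2.02 open 0.397
```

{"method": "carry_out", "body": {"rows": [[[-4, 0, 0], [0, 0, 1], 0.6], [[-8, 0, 0], [0, 0, 1], 0.6], [[-9.6, 0, 0], [0, 0, 1], 0.6], [[-9.6, 0, 0], [0, 0, 1], 0.6], [[-9.6, 0, 0], [0, 0, 1], 0.6]]}}

```text
clock: 52.85
tool_pos: [0.4874, 0.087, 0.1974]
eef_rot: [0.724, -0.69, 0.0, 0.001]
contact_force: [0.6, 0.3, -0.0]
opening: 0.402
finger_force: 0.0
```

```bash
cat > ortho.py <<'E'
from h import *
from plant import r
s,M=tool(); d=r.snapshot("wrist"); pickle.dump((d,M),open("pics/o1.pkl","wb"))
o=np.array([.489,.086]); T=R.from_euler('z',2.6,degrees=True).as_matrix()[:2,:2]
b=(M[:,0]*.003+M[:,1]*.0006)[:2]; print("cam",d["pose"][:3,3].round(3),"tcp",s["tool_pos"].round(4),yaw(M))
H=hsv(d); m=big((abs(H[...,0]-110)<12)&(H[...,1]>110)&(H[...,2]>40),200)[0]
v,u=np.nonzero(m); p=((w(d,np.c_[u,v],.034)[:,:2]-b-o)@T)*1000
for x0,x1 in((-38,-30),(-20,-12),(12,20),(30,38)):
    q=p[(p[:,0]>x0)&(p[:,0]<x1)]; print("cover x",x0,"y from",q[:,1].min().round(1),"to",q[:,1].max().round(1))
for y0,y1 in((-60,-50),(-10,10),(50,60)):
    q=p[(p[:,1]>y0)&(p[:,1]<y1)]; print("cover y",y0,"x from",q[:,0].min().round(1) if len(q) else None,"to",q[:,0].max().round(1) if len(q) else None)
G=cv2.cvtColor(d["image"],cv2.COLOR_RGB2GRAY)
for xx in(-33,-30,-27,-24,-21):
    y=np.arange(-92,-70,1.); P=(np.c_[np.full(len(y),xx),y]/1000)@T.T+o+b
    uv=px(d,np.c_[P,np.full(len(P),.045)]).astype(np.float32)
    print("x",xx,"y-92..-70",cv2.remap(G,uv[:,0],uv[:,1],cv2.INTER_LINEAR).ravel().tolist())
E
python3 ortho.py
```

```text
cam [0.492 0.004 0.343] tcp [0.4874 0.087  0.1974] -177.25322836566917
cover x -38 y from -69.8 to 77.6
cover x -20 y from -69.8 to 77.6
cover x 12 y from -69.8 to 76.4
cover x 30 y from -69.7 to 77.7
cover y -60 x from -39.5 to 42.0
cover y -10 x from -39.7 to 41.9
cover y 50 x from -40.0 to 41.9
x -33 y-92..-70 [152, 151, 151, 152, 152, 152, 152, 153, 158, 158, 138, 121, 117, 116, 116, 125, 143, 151, 153, 151, 137, 106]
x -30 y-92..-70 [149, 151, 151, 150, 151, 151, 151, 154, 158, 159, 138, 121, 118, 116, 117, 125, 142, 150, 152, 149, 137, 105]
x -27 y-92..-70 [120, 140, 150, 152, 151, 152, 152, 153, 158, 158, 139, 122, 117, 117, 117, 126, 143, 151, 153, 150, 137, 106]
x -24 y-92..-70 [118, 125, 141, 149, 150, 150, 150, 153, 158, 158, 138, 121, 117, 116, 118, 125, 141, 149, 151, 148, 134, 103]
x -21 y-92..-70 [123, 119, 129, 144, 149, 150, 149, 149, 148, 147, 144, 138, 127, 118, 116, 124, 140, 148, 150, 148, 133, 103]
```

Run:
```python
from bar import *
d,M=pickle.load(open("pics/o1.pkl","rb"))
o=np.array([.489,.086]); T=R.from_euler('z',2.6,degrees=True).as_matrix()[:2,:2]
G=cv2.cvtColor(d["image"],cv2.COLOR_RGB2GRAY)
# free fit of bar a (x,y,yaw,depth) with no bias
om=near(d,[.4933,-.0083],60); best=(0,)
for ax in np.arange(.489,.499,.001):
  for ay in np.arange(-.014,-.002,.001):
    f=fit2=None
    for dep in(.004,.006):
      for y in(106,110,114):
        c,s=np.cos(np.radians(y)),np.sin(np.radians(y))
        P=[[ax+c*i*.018-s*j*.006,ay+s*i*.018+c*j*.006,z-dep] for i in(-1,1) for j in(-1,1) for z in(.047,.083)]
        m=np.zeros(om.shape,np.uint8); cv2.fillConvexPoly(m,cv2.convexHull(px(d,P).round().astype(np.int32)),1)
        sc=(m&om).sum()/(m|om).sum()
        if sc>best[0]: best=(sc,ax,ay,dep,y)
print("bar a raw",best,"mask px",om.sum())
# raw (no bias) maps, in base frame
def prof(P,z):
    uv=px(d,np.c_[(np.array(P)/1000)@T.T+o,np.full(len(P),z)]).astype(np.float32)
    return cv2.remap(G,uv[:,0],uv[:,1],cv2.INTER_LINEAR).ravel().tolist()
print("guide -x: along x at y=-87(raw), z49", prof([[x,-86.5] for x in range(-42,-14,2)],.049))
print("guide +x: along x", prof([[x,-86.5] for x in range(14,42,2)],.049))
for rr in(20,24,26,28,30,32,34): print("ring",rr,prof([[rr*np.cos(np.radians(a)),-97+rr*np.sin(np.radians(a))] for a in range(160,232,4)],.039))
```

```text
bar a raw (np.float64(0.8699494949494949), np.float64(0.493), np.float64(-0.009000000000000005), 0.006, 106) mask px 690
guide -x: along x at y=-87(raw), z49 [238, 237, 180, 151, 159, 159, 159, 160, 160, 160, 146, 149, 143, 101]
guide +x: along x [96, 127, 148, 152, 151, 163, 161, 163, 163, 163, 163, 185, 239, 240]
ring 20 [147, 143, 128, 120, 126, 128, 143, 160, 155, 136, 132, 129, 123, 114, 98, 105, 130, 152]
ring 24 [149, 150, 150, 131, 119, 127, 132, 158, 156, 134, 131, 128, 140, 143, 143, 148, 137, 96]
ring 26 [153, 150, 149, 141, 119, 125, 131, 154, 156, 134, 131, 128, 145, 148, 146, 134, 84, 35]
ring 28 [156, 151, 151, 150, 124, 124, 128, 143, 146, 129, 127, 135, 149, 149, 138, 88, 31, 28]
ring 30 [160, 152, 151, 151, 141, 132, 140, 142, 145, 143, 144, 148, 149, 145, 104, 37, 28, 27]
ring 32 [159, 153, 151, 150, 151, 150, 151, 150, 150, 149, 149, 149, 150, 127, 46, 27, 27, 26]
ring 34 [145, 155, 153, 153, 152, 152, 152, 153, 152, 151, 150, 149, 144, 76, 27, 27, 28, 29]
```

Run:
```python
from bar import *
from scipy.optimize import differential_evolution as DE
T=R.from_euler('z',2.6,degrees=True).as_matrix()[:2,:2]
def freefit(d,c0,rad,lo,hi):
    om=near(d,c0,rad)
    def f(p):
        ax,ay,dep,y=p; c,s=np.cos(np.radians(y)),np.sin(np.radians(y))
        P=[[ax+c*i*.018-s*j*.006,ay+s*i*.018+c*j*.006,z-dep] for i in(-1,1) for j in(-1,1) for z in(.047,.083)]
        m=np.zeros((om.shape[0]*4,om.shape[1]*4),np.uint8); cv2.fillConvexPoly(m,cv2.convexHull((px(d,P)*4+1.5).round().astype(np.int32)),1)
        m=cv2.resize(m,om.shape[::-1],interpolation=cv2.INTER_AREA) if 0 else m[1::4,1::4]
        return -(m&om).sum()/(m|om).sum()
    r_=DE(f,[(c0[0]-.006,c0[0]+.006),(c0[1]-.006,c0[1]+.006),(0,.0095),(lo,hi)],seed=1,maxiter=60,popsize=12); return r_.x.round(4),round(-r_.fun,3)
for n,c0,rad,lo,hi in(("w8",[.4281,.0845],90,90,115),("w9",[.4281,.0845],90,65,95),("w10",[.4933,-.0085],90,10,32),("w11",[.4933,-.0085],90,50,100),("o1",[.4933,-.0085],60,90,125)):
    d=pickle.load(open(f"pics/{n}.pkl","rb")); d=d[0] if isinstance(d,tuple) else d
    print(n,freefit(d,c0,rad,lo,hi))
```

```text
w8 (array([4.34000e-01, 9.05000e-02, 1.00000e-04, 9.00917e+01]), np.float64(-8324342993551242.0))
w9 (array([ 0.4221,  0.0904,  0.    , 65.0629]), np.float64(-6903721584472138.0))
w10 (array([ 4.87400e-01, -2.50000e-03,  1.00000e-04,  1.14582e+01]), np.float64(-8508645790456435.0))
w11 (array([ 4.99300e-01, -1.42000e-02,  4.00000e-04,  9.70637e+01]), np.float64(-7560141013815390.0))
o1 (array([ 4.992000e-01, -2.700000e-03,  9.000000e-04,  1.236795e+02]), np.float64(-1.427766569172566e+16))<stdin>:11: RuntimeWarning: overflow encountered in scalar negative
```

```bash
cat > ff.py <<'E'
from bar import *
from scipy.optimize import differential_evolution as DE
def freefit(d,c0,rad,lo,hi):
    om=near(d,c0,rad)
    def f(p):
        ax,ay,dep,y=p; c,s=np.cos(np.radians(y)),np.sin(np.radians(y))
        P=[[ax+c*i*.018-s*j*.006,ay+s*i*.018+c*j*.006,z-dep] for i in(-1,1) for j in(-1,1) for z in(.047,.083)]
        m=np.zeros((om.shape[0]*4,om.shape[1]*4),np.uint8); cv2.fillConvexPoly(m,cv2.convexHull((px(d,P)*4+1.5).round().astype(np.int32)),1)
        m=m[1::4,1::4]; return -float((m&om).sum())/float((m|om).sum())
    q=DE(f,[(c0[0]-.006,c0[0]+.006),(c0[1]-.006,c0[1]+.006),(0,.0095),(lo,hi)],seed=1,maxiter=40,popsize=10); return q.x.round(4).tolist(),round(-q.fun,3)
E
python3 - <<'E'
from ff import *
T=R.from_euler('z',2.6,degrees=True).as_matrix()[:2,:2]
L={}
for n,k,c0,rad,lo,hi in(("w8",0,[.4281,.0845],90,90,115),("w9",0,[.4281,.0845],90,65,95),("w10",0,[.4933,-.0085],90,10,32),("w11",0,[.4933,-.0085],90,50,100),("o1",0,[.4933,-.0085],60,90,125)):
    d=pickle.load(open(f"pics/{n}.pkl","rb")); d=d[0] if isinstance(d,tuple) else d
    L[n]=freefit(d,c0,rad,lo,hi); print(n,L[n])
d=pickle.load(open("pics/w11.pkl","rb")); A=np.array(L["w11"][0][:2]); G=cv2.cvtColor(d["image"],cv2.COLOR_RGB2GRAY)
for rr in(20,24,26,28,30,32,36):
    a=np.radians(np.arange(120,204,4)); P=np.c_[rr*np.cos(a),rr*np.sin(a)]/1000@T.T+A
    uv=px(d,np.c_[P,np.full(len(P),.037)]).astype(np.float32); print(rr,cv2.remap(G,uv[:,0],uv[:,1],cv2.INTER_LINEAR).ravel().tolist())
E
```

```text
w8 ([0.4286, 0.0793, 0.0086, 102.6966], np.float64(0.914))
w9 ([0.4289, 0.0864, 0.0093, 80.6178], np.float64(0.928))
w10 ([0.496, -0.0077, 0.0086, 20.1423], np.float64(0.938))
w11 ([0.4935, -0.0074, 0.0093, 80.2509], np.float64(0.854))
o1 ([0.4934, -0.0098, 0.0082, 106.7941], np.float64(0.913))
20 [96, 115, 123, 123, 131, 144, 144, 120, 102, 110, 120, 123, 138, 157, 151, 129, 124, 123, 117, 103, 95]
24 [70, 69, 69, 81, 109, 122, 128, 143, 143, 134, 119, 122, 130, 155, 147, 127, 124, 120, 110, 122, 134]
26 [70, 69, 70, 68, 79, 111, 123, 123, 149, 154, 119, 121, 129, 155, 149, 126, 124, 119, 131, 137, 129]
28 [70, 69, 70, 70, 69, 83, 116, 122, 130, 160, 131, 120, 125, 146, 140, 123, 122, 116, 138, 145, 145]
30 [69, 69, 70, 69, 70, 68, 88, 121, 122, 150, 149, 114, 119, 119, 122, 131, 124, 127, 145, 145, 145]
32 [70, 70, 70, 70, 70, 69, 69, 103, 122, 133, 159, 123, 122, 123, 126, 145, 144, 144, 144, 144, 146]
36 [70, 69, 69, 70, 69, 71, 70, 69, 107, 122, 149, 142, 123, 123, 125, 146, 147, 146, 146, 146, 152]
```

{"method": "carry_out", "body": {"rows": [[[4, 0, 0], [0, 0, -7], 0.6], [[8, -0.1, 0], [0, 0, -14], 0.6], [[9.6, -0.1, 4], [0, 0, -14], 0.6], [[9.6, -0.1, 8], [0, 0, -14], 0.6], [[9.6, -0.1, 11], [0, 0, -14], 0.6], [[9.6, -0.1, 13.5], [0, 0, -14], 0.6], [[9.6, -0.1, 14], [0, 0, -14], 0.6], [[9.6, -0.1, 14], [0, 0, -14], 1], [[9.6, -0.1, 14], [0, 0, -14], 1], [[9.6, -0.1, 14], [0, 0, -14], 1], [[9.6, -0.1, 14], [0, 0, -14], 1]], "newtons": 60}}

```text
clock: 54.0
tool_pos: [0.4932, -0.0086, 0.0587]
eef_rot: [0.803, -0.597, 0.001, -0.0]
contact_force: [-1.9, -0.9, 3.6]
opening: 0.133
finger_force: 60.0
```

{"method": "carry_out", "body": {"rows": [[[0, 0, 0.3], [0, 0, 0], 1], [[0, 0, 0.5], [0, 0, 0], 1], [[0, 0, 0.6], [0, 0, 0], 1], [[0, 0, 0.6], [0, 0, 0], 1]]}}

```text
clock: 54.4
tool_pos: [0.4933, -0.0084, 0.0538]
eef_rot: [0.803, -0.596, 0.001, -0.0]
contact_force: [-3.3, -3.5, 14.2]
opening: 0.134
finger_force: 60.0
```

Run:
```python
from h import *
delta([.4934,-.0092,.055],92.6); s,M=tool(); print(s["moment"].round(2),s["finger_force"])
```

```text
shift cm [ 0.08  0.01 -0.12] turn z -75.819090773232 tcp [ 0.4933 -0.0084  0.0538] yaw -163.22 F [-3.3 -3.5 14.2] t 54.4 zax [ 0.002  -0.0012 -1.    ] q7 2.05 open 0.134
[-0.56  0.82 -0.05] 60.00434825196862
```

{"method": "carry_out", "body": {"rows": [[[0, 0, 0], [0, 0, 5], 1], [[0, 0, 0], [0, 0, 10], 1], [[0, 0, 0], [0, 0, 15], 1], [[0, 0, 0], [0, 0, 20], 1], [[0, 0, 0], [0, 0, 20], 1]]}}

```text
clock: 54.9
tool_pos: [0.4935, -0.0084, 0.0538]
eef_rot: [-0.686, 0.727, -0.001, 0.0]
contact_force: [-3.4, -1.3, 14.3]
opening: 0.129
finger_force: 60.0
```

Run:
```python
from h import *
delta([.4934,-.0092,.055],92.6); s,M=tool(); print(s["moment"].round(2),s["finger_force"])
```

```text
shift cm [ 0.08  0.   -0.12] turn z 84.07006703838329 tcp [ 0.4935 -0.0084  0.0538] yaw 176.67 F [-3.4 -1.3 14.3] t 54.9 zax [ 0.0023 -0.0014 -1.    ] q7 1.71 open 0.129
[-0.54  0.69 -0.09] 60.00493476167321
```

{"method": "carry_out", "body": {"rows": [[[0, 0, 0], [0, 0, 4], 1], [[0, 0, 0], [0, 0, 8], 1], [[0, 0, 0], [0, 0, 8], 1]]}}

```text
clock: 55.2
tool_pos: [0.4931, -0.0092, 0.0538]
eef_rot: [-0.635, 0.773, -0.002, -0.0]
contact_force: [-3.7, -5.1, 16.4]
opening: 0.129
finger_force: 60.0
```

Run:
```python
from h import *
delta([.4934,-.0092,.055],92.6); s,M=tool(); print(s["moment"].round(2),s["finger_force"])
```

```text
shift cm [-0.   -0.03 -0.12] turn z 76.19576529936171 tcp [ 0.4931 -0.0092  0.0538] yaw 168.8 F [-3.7 -5.1 16.4] t 55.2 zax [ 0.0022 -0.0032 -1.    ] q7 1.57 open 0.129
[-0.77  0.74  0.55] 60.004306230694056
```

{"method": "carry_out", "body": {"rows": [[[0, 0, 0], [0, 0, 4], 1], [[0, 0, 0], [0, 0, 8], 1], [[0, 0, 0], [0, 0, 8], 1]]}}

```text
clock: 55.5
tool_pos: [0.4924, -0.0105, 0.0536]
eef_rot: [-0.58, 0.815, -0.003, -0.001]
contact_force: [-5.5, -8.1, 18.5]
opening: 0.137
finger_force: 61.5
```

Run:
```python
from h import *
delta([.4934,-.0092,.055],92.6); s,M=tool(); print(s["moment"].round(2),s["finger_force"])
```

```text
shift cm [-0.15 -0.05 -0.14] turn z 68.26143722976678 tcp [ 0.4924 -0.0105  0.0536] yaw 160.86 F [-5.5 -8.1 18.5] t 55.5 zax [ 0.0012 -0.0063 -1.    ] q7 1.43 open 0.137
[-1.49  1.    0.99] 61.50239264708944
```

{"method": "carry_out", "body": {"rows": [[[0.15, -0.3, 0], [0, 0, 0], 1], [[0.3, -0.6, 0], [0, 0, 0], 1], [[0.3, -0.6, 0], [0, 0, 0], 1], [[0.3, -0.6, 0], [0, 0, 0], 1]]}}

```text
clock: 55.9
tool_pos: [0.4937, -0.0111, 0.0535]
eef_rot: [-0.582, 0.813, 0.002, -0.001]
contact_force: [-12.5, 0.3, 16.9]
opening: 0.134
finger_force: 60.4
```

Run:
```python
from h import *
delta([.4934,-.0092,.055],92.6); s,M=tool(); print(s["moment"].round(2),s["finger_force"])
```

```text
shift cm [-0.17  0.09 -0.15] turn z 68.53622477850345 tcp [ 0.4937 -0.0111  0.0535] yaw 161.14 F [-12.5   0.3  16.9] t 55.9 zax [-0.0047  0.0023 -1.    ] q7 1.46 open 0.134
[0.42 2.63 0.76] 60.3643996649771
```

{"method": "carry_out", "body": {"rows": [[[0.2, -0.4, 0], [0, 0, 4], 1], [[0.4, -0.8, 0], [0, 0, 8], 1], [[0.4, -0.8, 0], [0, 0, 8], 1], [[0.4, -0.8, 0], [0, 0, 8], 1]]}}

```text
clock: 56.3
tool_pos: [0.4967, -0.0119, 0.0538]
eef_rot: [-0.524, 0.852, 0.009, -0.001]
contact_force: [-20.1, 11.8, 19.9]
opening: 0.138
finger_force: 60.3
```

Run:
```python
from h import *
delta([.4934,-.0092,.055],92.6); s,M=tool(); print(s["moment"].round(2),s["finger_force"])
```

```text
shift cm [-0.09  0.41 -0.11] turn z 60.64308253131273 tcp [ 0.4967 -0.0119  0.0538] yaw 153.24 F [-20.1  11.8  19.9] t 56.3 zax [-0.0106  0.0136 -0.9999] q7 1.35 open 0.138
[ 2.91  4.69 -0.01] 60.325420796871185
```

Pushing the screw sideways away from the guide removed the blocking torque, so it was contact with the guide. I keep this bias and go on turning.

{"method": "carry_out", "body": {"rows": [[[0, 0, 0], [0, 0, 4], 1], [[0, 0, 0], [0, 0, 8], 1], [[0, 0, 0], [0, 0, 12], 1], [[0, 0, 0], [0, 0, 12], 1]]}}

```text
clock: 56.7
tool_pos: [0.4966, -0.0122, 0.0538]
eef_rot: [-0.432, 0.902, 0.008, -0.002]
contact_force: [-19.1, 11.0, 18.0]
opening: 0.136
finger_force: 60.4
```

```bash
cat > st.py <<'E'
from h import *
delta([.4934,-.0092,.055],92.6); s,M=tool(); print(s["moment"].round(2),s["finger_force"])
E
python3 st.py
```

```text
shift cm [-0.04  0.44 -0.12] turn z 48.59920442862449 tcp [ 0.4966 -0.0122  0.0538] yaw 141.2 F [-19.1  11.   18. ] t 56.7 zax [-0.0104  0.0125 -0.9999] q7 1.14 open 0.136
[2.84 4.64 0.2 ] 60.40742303361185
```

{"method": "carry_out", "body": {"rows": [[[0, 0, 0], [0, 0, 4], 1], [[0, 0, 0], [0, 0, 8], 1], [[0, 0, 0], [0, 0, 12], 1], [[0, 0, 0], [0, 0, 12], 1]]}}

```text
clock: 57.1
tool_pos: [0.4961, -0.0115, 0.0538]
eef_rot: [-0.335, 0.942, 0.008, -0.003]
contact_force: [-19.5, 11.9, 18.9]
opening: 0.132
finger_force: 60.2
```

```bash
python3 st.py
```

```text
shift cm [ 0.06  0.35 -0.12] turn z 36.59909646558506 tcp [ 0.4961 -0.0115  0.0538] yaw 129.2 F [-19.5  11.9  18.9] t 57.1 zax [-0.0114  0.0137 -0.9998] q7 0.93 open 0.132
[ 3.1  4.9 -0. ] 60.155609250068665
```

{"method": "carry_out", "body": {"rows": [[[0, 0.3, -0.2], [0, 0, 0], 1], [[0, 0.6, -0.4], [0, 0, 0], 1], [[0.1, 0.9, -0.4], [0, 0, 0], 1], [[0.1, 1.2, -0.4], [0, 0, 0], 1], [[0.1, 1.2, -0.4], [0, 0, 6], 1], [[0.1, 1.2, -0.4], [0, 0, 12], 1], [[0.1, 1.2, -0.4], [0, 0, 18], 1], [[0.1, 1.2, -0.4], [0, 0, 18], 1]]}}

```text
clock: 57.9
tool_pos: [0.4935, -0.0101, 0.0565]
eef_rot: [-0.18, 0.984, 0.0, -0.001]
contact_force: [-6.0, 1.0, 7.0]
opening: 0.128
finger_force: 60.0
```

```bash
python3 st.py
```

```text
shift cm [-0.03  0.08  0.15] turn z 18.12231249169757 tcp [ 0.4935 -0.0101  0.0565] yaw 110.72 F [-6.  1.  7.] t 57.9 zax [-3.e-03  4.e-04 -1.e+00] q7 0.59 open 0.128
[ 0.26  1.6  -0.06] 60.00048246933147
```

Rotation is free again. I finish the last 18°.

{"method": "carry_out", "body": {"rows": [[[0, 0.1, 0.1], [0, 0, 5], 1], [[0, 0.1, 0.1], [0, 0, 10], 1], [[0, 0.1, 0.1], [0, 0, 15], 1], [[0, 0.1, 0.1], [0, 0, 19], 1], [[0, 0.1, 0.1], [0, 0, 19], 1], [[0, 0.1, 0.1], [0, 0, 19], 1]]}}

```text
clock: 58.5
tool_pos: [0.4932, -0.0096, 0.0557]
eef_rot: [-0.016, 1.0, -0.0, -0.001]
contact_force: [-6.2, 0.6, 10.9]
opening: 0.129
finger_force: 60.0
```

```bash
python3 st.py
```

```text
shift cm [-0.02  0.04  0.07] turn z -0.7772024234982524 tcp [ 0.4932 -0.0096  0.0557] yaw 91.82 F [-6.2  0.6 10.9] t 58.5 zax [-2.8e-03 -5.0e-04 -1.0e+00] q7 0.26 open 0.129
[-0.14  1.67 -0.02] 60.0010843668133
```

{"method": "carry_out", "body": {"rows": [[[0, 0, 0], [0, 0, 0], 0.6], [[0, 0, 0], [0, 0, 0], 0.6], [[0, 0, 0], [0, 0, 0], 0.6], [[0, 0, -3], [0, 0, 0], 0.6], [[0, 0, -7], [0, 0, 0], 0.6], [[0, 0, -7], [0, 0, 0], 0.6], [[0, 0, -7], [0, 0, 0], 0.6]]}}

```text
clock: 59.2
tool_pos: [0.496, -0.0102, 0.1252]
eef_rot: [-0.015, 1.0, -0.0, 0.001]
contact_force: [-0.4, -0.8, 0.1]
opening: 0.403
finger_force: 0.0
```

Run:
```python
from ff import *
from plant import r
s,M=tool(); d=r.snapshot("wrist"); ds=r.snapshot("side"); pickle.dump((d,M,ds),open("pics/f1.pkl","wb"))
print("a bar",freefit(d,[.4933,-.0085],90,-20,30)); print("c bar",freefit(d,[.4285,.083],60,70,110))
T=R.from_euler('z',2.6,degrees=True).as_matrix()[:2,:2]; G=cv2.cvtColor(d["image"],cv2.COLOR_RGB2GRAY)
A=np.array(freefit(d,[.4933,-.0085],90,-20,30)[0][:2])
for rr in(18,22,26,28):
    a=np.radians(np.arange(60,124,4)); P=np.c_[rr*np.cos(a),rr*np.sin(a)]/1000@T.T+A
    uv=px(d,np.c_[P,np.full(len(P),.037)]).astype(np.float32); print("tab a ring 60..120",rr,cv2.remap(G,uv[:,0],uv[:,1],cv2.INTER_LINEAR).ravel().tolist())
for nm,ax in(("a",[.4933,-.0083]),("c",[.4281,.0834])):
    o=near(ds,ax,16); v,u=np.nonzero(o); print(nm,"side rows",v.min(),v.max(),"cols",u.min(),u.max())
delta([.4934,-.0092,.055],92.6)
```

```text
a bar ([0.4945, -0.0092, 0.0086, 1.1787], np.float64(0.879))
c bar ([0.4282, 0.0821, 0.0094, 87.1552], np.float64(0.836))
tab a ring 60..120 18 [105, 105, 116, 121, 124, 127, 144, 160, 153, 134, 127, 126, 122, 114, 100, 92]
tab a ring 60..120 22 [137, 119, 98, 100, 120, 124, 137, 158, 149, 129, 127, 123, 111, 104, 125, 141]
tab a ring 60..120 26 [71, 71, 72, 75, 106, 123, 133, 157, 146, 127, 125, 118, 85, 71, 71, 71]
tab a ring 60..120 28 [71, 73, 71, 73, 98, 122, 128, 154, 141, 125, 123, 111, 75, 71, 72, 71]
a side rows 192 206 cols 263 276
c side rows 181 197 cols 233 240
shift cm [0.14 0.14 6.87] turn z -0.8775177110895669 tcp [ 0.4949 -0.0105  0.1237] yaw 91.72 F [ 0.6 -0.4  0.5] t 59.3 zax [-1.3e-03 -9.0e-04 -1.0e+00] q7 0.37 open 0.4
```

Screw a is home: its tab line is at 89° against 90° for straight at the mark, and it is down. Driving it loaded the box, so I check every cover corner again by pressing.

{"method": "carry_out", "body": {"rows": [[[0, 0, 0], [0, 0, 0], 1], [[-1.3, 2.5, 0], [0, 0, 0], 1], [[-2.6, 4.9, 2], [0, 0, 0], 1], [[-2.6, 4.9, 5], [0, 0, 0], 1], [[-2.6, 4.9, 7.5], [0, 0, 0], 1], [[-2.6, 4.9, 8.4], [0, 0, 0], 1], [[-2.6, 4.9, 8.8], [0, 0, 0], 1], [[-2.6, 4.9, 9.1], [0, 0, 0], 1], [[-2.6, 4.9, 9.1], [0, 0, 0], 1], [[-2.6, 4.9, 9.1], [0, 0, 0], 1]]}}

```text
clock: 60.3
tool_pos: [0.5205, 0.0399, 0.0345]
eef_rot: [-0.015, 1.0, 0.0, 0.001]
contact_force: [-0.2, 0.8, -0.2]
opening: 0.0
finger_force: 0.0
```

{"method": "carry_out", "body": {"rows": [[[0, 0, -1.5], [0, 0, 0], 1], [[2.5, 0, -2.8], [0, 0, 0], 1], [[5.6, -0.1, -2.8], [0, 0, 0], 1], [[5.6, -0.1, -1.5], [0, 0, 0], 1], [[5.6, -0.1, -0.7], [0, 0, 0], 1], [[5.6, -0.1, -0.3], [0, 0, 0], 1], [[5.6, -0.1, 0], [0, 0, 0], 1], [[5.6, -0.1, 0], [0, 0, 0], 1], [[5.6, -0.1, 0], [0, 0, 0], 1]]}}

```text
clock: 61.2
tool_pos: [0.4646, 0.0372, 0.0345]
eef_rot: [-0.015, 1.0, -0.0, 0.001]
contact_force: [-1.4, -2.2, 8.4]
opening: 0.004
finger_force: 4.1
```

{"method": "carry_out", "body": {"rows": [[[0, 0, -2], [0, 0, 0], 1], [[0, 2, -4], [0, 0, 0], 1], [[0.1, 6, -4], [0, 0, 0], 1], [[0.1, 9.6, -3], [0, 0, 0], 1], [[0.1, 9.6, -1.5], [0, 0, 0], 1], [[0.1, 9.6, -0.7], [0, 0, 0], 1], [[0.1, 9.6, -0.3], [0, 0, 0], 1], [[0.1, 9.6, 0], [0, 0, 0], 1], [[0.1, 9.6, 0], [0, 0, 0], 1], [[0.1, 9.6, 0], [0, 0, 0], 1]]}}

```text
clock: 62.2
tool_pos: [0.46, 0.1321, 0.0345]
eef_rot: [-0.015, 1.0, -0.0, 0.0]
contact_force: [-1.7, -2.6, 6.5]
opening: 0.005
finger_force: 3.3
```

{"method": "carry_out", "body": {"rows": [[[0, 0, -1.5], [0, 0, 0], 1], [[-2.5, 0, -2.8], [0, 0, 0], 1], [[-5.6, 0.1, -2.8], [0, 0, 0], 1], [[-5.6, 0.1, -1.5], [0, 0, 0], 1], [[-5.6, 0.1, -0.7], [0, 0, 0], 1], [[-5.6, 0.1, -0.3], [0, 0, 0], 1], [[-5.6, 0.1, 0], [0, 0, 0], 1], [[-5.6, 0.1, 0], [0, 0, 0], 1], [[-5.6, 0.1, 0], [0, 0, 0], 1]]}}

```text
clock: 63.1
tool_pos: [0.5143, 0.1349, 0.0345]
eef_rot: [-0.016, 1.0, -0.001, -0.001]
contact_force: [-2.5, -3.0, 10.2]
opening: 0.003
finger_force: 5.4
```

{"method": "carry_out", "body": {"rows": [[[0, 0, -4], [0, 0, 0], 1], [[0, 0, -8], [0, 0, 0], 1], [[0, 0, -12], [0, 0, 0], 1], [[2.7, -4.5, -16], [0, 0, 0], 1], [[2.7, -4.5, -17], [0, 0, 0], 1], [[2.7, -4.5, -17], [0, 0, 0], 1]]}}

```text
clock: 63.7
tool_pos: [0.4898, 0.0886, 0.2054]
eef_rot: [-0.015, 1.0, -0.001, 0.001]
contact_force: [0.1, 0.5, -0.6]
opening: 0.002
finger_force: 0.0
```

Run:
```python
from ff import *
from plant import r
s,M=tool(); d=r.snapshot("wrist"); dt=r.snapshot("top")
T=R.from_euler('z',2.6,degrees=True).as_matrix()[:2,:2]; G=cv2.cvtColor(d["image"],cv2.COLOR_RGB2GRAY)
for nm,c0,lo,hi,off in(("c",[.4282,.083],70,115,0),("a",[.4933,-.0085],-20,30,90)):
    f=freefit(d,c0,60,lo,hi); print(nm,f); A=np.array(f[0][:2])
    for rr in(22,26,28):
        a=np.radians(np.arange(-28,32,4)+off); P=np.c_[rr*np.cos(a),rr*np.sin(a)]/1000@T.T+A
        uv=px(d,np.c_[P,np.full(len(P),.037)]).astype(np.float32); print(" -28..28",rr,cv2.remap(G,uv[:,0],uv[:,1],cv2.INTER_LINEAR).ravel().tolist())
t0=pickle.load(open("pics/top0.pkl","rb"))
df=np.abs(dt["image"].astype(int)-t0["image"].astype(int)).sum(2)
for n,(u,v) in dict(purple=(304,206),jar=(343,207),beaker=(372,207)).items(): print(n,"mean diff",df[v-12:v+13,u-12:u+13].mean().round(1))
H=hsv(dt); print("purple",rect(dt,big((abs(H[...,0]-145)<12)&(H[...,1]>100)&(H[...,2]>60),8)[0],.03))
```

```text
c ([0.4282, 0.0832, 0.0068, 91.0565], np.float64(0.757))
 -28..28 22 [127, 120, 142, 210, 218, 207, 241, 241, 230, 226, 214, 163, 130, 123, 135]
 -28..28 26 [131, 131, 126, 162, 220, 198, 237, 240, 228, 222, 179, 136, 130, 130, 131]
 -28..28 28 [131, 130, 128, 149, 213, 195, 227, 237, 224, 215, 162, 131, 130, 130, 129]
a ([0.4942, -0.0106, 0.0081, -4.5704], np.float64(0.839))
 -28..28 22 [101, 97, 102, 117, 126, 133, 151, 157, 142, 131, 127, 120, 105, 98, 99]
 -28..28 26 [125, 108, 94, 98, 121, 130, 149, 157, 138, 129, 125, 100, 76, 78, 85]
 -28..28 28 [91, 78, 76, 88, 117, 127, 142, 151, 135, 128, 120, 88, 74, 75, 84]
purple mean diff 124.3
jar mean diff 182.6
beaker mean diff 138.9
purple (array([ 0.4549287 , -0.10898142], dtype=float32), np.float32(0.033024028), np.float32(0.012146928), np.float32(62.450832))
```

Both tabs point within 1–2° of their marks. The arm hides the bystanders from the top camera, so I move away and recheck them.

{"method": "carry_out", "body": {"rows": [[[0, 4, -1], [0, 0, 0], 1], [[0, 8, -2], [0, 0, 0], 1], [[0, 12, -3], [0, 0, 0], 1], [[0, 16, -4], [0, 0, 0], 1], [[0, 20, -5], [0, 0, 0], 1], [[0, 24, -6], [0, 0, 0], 1], [[0, 24, -6], [0, 0, 0], 1], [[0, 24, -6], [0, 0, 0], 1]]}}

```text
clock: 64.6
tool_pos: [0.482, 0.3311, 0.2622]
eef_rot: [-0.017, 1.0, -0.001, -0.001]
contact_force: [-0.0, -0.4, -0.4]
opening: 0.002
finger_force: 0.0
```

Run:
```python
from ff import *
from plant import r
dt=r.snapshot("top"); t0=pickle.load(open("pics/top0.pkl","rb"))
df=np.abs(dt["image"].astype(int)-t0["image"].astype(int)).sum(2)
for n,(u,v) in dict(purple=(304,206),jar=(343,207),beaker=(372,207)).items(): print(n,"mean diff",df[v-12:v+13,u-12:u+13].mean().round(1))
ds=r.snapshot("side"); s0=pickle.load(open("pics/side0.pkl","rb"))
df=np.abs(ds["image"].astype(int)-s0["image"].astype(int)).sum(2)
for n,(u,v) in dict(purple=(273,225),jar=(290,256),beaker=(304,277)).items(): print("side",n,df[v-10:v+11,u-10:u+11].mean().round(1))
H=hsv(ds); m=(abs(H[...,0]-145)<12)&(H[...,1]>100)&(H[...,2]>60); H0=hsv(s0); m0=(abs(H0[...,0]-145)<12)&(H0[...,1]>100)&(H0[...,2]>60)
print("purple side centroid",np.argwhere(big(m,8)[0]).mean(0),np.argwhere(big(m0,8)[0]).mean(0))
for nm,ax in(("a",[.4933,-.0083]),("c",[.4281,.0834])):
    o=near(ds,ax,16); v,u=np.nonzero(o); print(nm,"side rows",v.min(),v.max())
```

```text
purple mean diff 71.2
jar mean diff 10.4
beaker mean diff 8.4
side purple 36.9
side jar 34.7
side beaker 57.7
purple side centroid [228.94550409 272.2506812 ] [229.00824176 272.25      ]
a side rows 192 206
c side rows 181 197
```

Beaker, jar and look-alike have not moved; the remaining image differences are shadows and the arm. I hand in the job.

```bash
python3 -c "
from plant import r
print(r.finish_job())"
```

```text
the job is handed in; nothing more can be done
None
```

I handed the job in: by my measurements the cover is home at all four corners, screws a and c are driven home with their tabs at the white marks (post b is absent), and the bystanders are unmoved, but screw a first stuck on an end guide and went past only with about 20 N of sideways push, and I viewed 15 pictures instead of the allowed 14.

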